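# Restack the sample carrier under the tray lips

### The job

Take the sample carrier (the tray with the upright handle) out of its low aluminium dock, tilting it to free its two end tabs from the lips that hold them, and stack it on the open lower tray on the other side of the bench, so that both tabs are caught under that tray's lips and all four corners are registered, sitting flat. Leave it there released; do not tip the carrier steeply, feel your way gently so that the lower tray is not pushed out of its place (a few millimetres at most), and leave the jar, beaker and bottles where they stand.

Things in the scene. Friction and masses are not known exactly. Their poses are not given: they have to be found in the camera images.
- carrier: The sample carrier: white plastic tray 180 (x) x 120 (y) x 35 mm high, with four fixed capped jars (tops 49 mm above its underside) and an upright handle across its middle; loose, 0.45 to 0.7 kg. Origin: centre of its underside, z up. Starts seated level in the dock, axes along the dock's, tabs under the dock's lips. Seated it has 2 to 3 mm of play each way
- carrier_tabs (a point): midpoint between the tips of the carrier's two flat end tabs, at mid thickness: 107 mm in +x from the carrier's origin and 7 mm above its underside; axes as the carrier's. Each tab sticks out 17 mm beyond the tray's +x wall, is 24 mm wide (|y| 28 to 52 mm) and 6 mm thick (4 to 10 mm above the underside)
- carrier_handle (a point): centre of the carrier's handle plate, 97 mm above the carrier's origin, axes as the carrier's. The plate is 10 mm thick (x), 26 mm high, 108 mm long (y; 92 mm between the two uprights below it); free space of 30 mm below it
- dock: The aluminium dock, a plate 180 x 120 mm, 22 mm high, fixed to the bench on the left or right; origin at the centre of its underside, z up; +x is the end with the two lips, pointing away from the robot to within 0.3 rad
- dock_seat (a point): centre of the dock's deck, 22 mm above its origin, axes as the dock's: where a seated carrier's origin lies. A seated carrier cannot be lifted straight: its tabs catch under the lips. Tilt it 8 to 18 degrees about its +x bottom edge so that its -x end rises above the guides, draw it back at least 15 mm in -x, then lift
- dock_lips (a point): midpoint between the dock's two lips, at their inner edge and underside: 97 mm in +x from and 13.5 mm above the seat point; axes as the dock's. Each lip is 4 mm thick, covers |y| 25 to 59 mm, x 97 to 115 mm from the seat, and is carried by an upright with inner face at x = 110 mm and an outer cheek with inner face at |y| = 55 mm. Nothing within 8 mm below deck level under the lips
- dock_guides (a point): midpoint between the dock's two L-shaped corner guides, 92 mm in -x from the seat point, at deck level; axes as the dock's. Guides' inner faces: |y| = 62 mm and x = -92 mm from the seat; straight for 14 mm above the deck, then flaring outward 4.5 mm up to 22 mm above it. They hold the carrier's -x corners
- lower_tray: The lower tray: open white plastic box 150 x 120 mm, 55 mm high, jars inside below the rim, across the bench from the dock; 2.2 kg with its corner frame, loose: slides if pushed with more than about 10 N. Origin: centre of its underside, z up; +x is the end with the two lips, away from the robot to within 0.3 rad. Around it sits an adjustable corner frame (see lower_seat)
- lower_seat (a point): centre of the lower tray's rim plane, 55 mm above its origin, axes as the tray's. The +x part of the rim is a flat ledge, x 25 to 75 mm. The corner frame has the dock's lips, uprights, cheeks and guides (same sizes, heights from the rim), but is clamped anywhere within 16 mm either way along x, unreported: see it or feel for its uprights. The stacked carrier's origin lies here, shifted likewise
- powder_jar: white powder jar, 56 mm across, 70 mm high, standing between the two work places; a bystander; origin at the centre of its foot
- beaker: small glass beaker, 52 mm across, 60 mm high, between the two work places; a bystander; origin at the centre of its foot
- bottle_a: reagent bottle with blue cap, 72 mm across, 155 mm high, at the side or the far edge of the work area; a bystander; origin at the centre of its foot
- bottle_b: like bottle_a; a bystander; origin at the centre of its foot
- bottle_c: like bottle_a but amber glass; a bystander; origin at the centre of its foot
Not all that is in view belongs to the job. What is shaped like the carrier but green or turquoise is not meant.

How it is judged:
By the outcome, as a careful person would: the job done as asked, in the order asked, and still so for the second after the job is handed in, with the robot touching nothing.
It also fails if it takes over 58 s, if anything falls off the work surface, if the arm or the gripper's body presses on something with over 40 N, if the wrist force passes 120 N, or if a joint passes its speed limit or range.

### The arm

A 7-joint arm with a two-finger parallel gripper is mounted at the origin on the work surface. World frame = base frame: x ahead of the robot, y to its left, z up, the work surface at z = 0. Lengths are in m, angles in rad, forces in N, time in s.
With the tool pointing down it reaches from about 0.425 to 0.875 m from the base axis. Payload 9.9 kg.
Tool frame: the origin (TCP) lies at the very end of the fingers, on their centre line; the grasp point (between the pads) lies 19 mm behind it; z points along the fingers, x is the direction in which the jaws open and shut, and the axes are right-handed (so a half turn about z gives the same grasp; the last joint's range is limited). The gripper opens to 85 mm and grips with 20 to 120 N. Pads are 22 mm wide; open, the fingers measure 114 mm over their backs; the gripper's body (76 mm by 85 mm) begins 54 mm behind the grasp point. The pads swing forward as they close: fully open they stand 13 mm farther back than shut.
Start: joints at [1.141, 0.576, 0.025, 1.437, -0.015, 1.129, -0.057], TCP at [0.229, -0.635, 0.231] pointing down, gripper open.
Joint ranges: [-2.76, 2.76], [-0.34, 2.15], [-1.52, 1.57], [0.19, 2.46], [-1.09, 4.23], [0.17, 1.99], [-2.82, 2.82]. Speed limits (rad/s): [2.22, 2.22, 3.01, 3.01, 3.14, 3.14, 3.14].

### API

Orientations are given as a unit quaternion [w, x, y, z].
In Python, from rig import env gives the robot as it stands.
- The arm moves only by the tool servo_tool, never from a script. Its argument "steps" is a list of rows, each an object of numbers: "tx", "ty", "tz": the shift along the tool's x, y, z in m; "spin": the turn about the tool's z in degrees. In form: [{"tx": .., "ty": .., "tz": .., "spin": ..}, ...]. A call has exactly 8 rows; each row is the pose to reach, as a shift and turn from the pose measured when the call began, along the tool's axes at that moment; what a row does not reach only later rows make up. A row lasts 1/12 s, in which the tool goes at most 41.7 mm and 7.16 degrees, less where a joint would pass 70% of its speed; a pose out of reach is approached as far as the arm can. A call with a gripper value outside its range is refused whole. "gripper" is the finger opening in m, from 0 to 0.0854, set as the call begins (left out, the last holds). The fingers move at their own pace and stop on an object; "force" is the grip in N (left out, the last holds). Time passes only in rows, so rows that repeat a pose let the fingers close, or fill a call up. It gives the time, the measured TCP pose, the force and the opening at its end, in the units of the state.
- env.state(): the state, without advancing time (a new reading comes with each control period).
- env.get_image(name): name is "side" or "top" or "wrist"; returns a dict with "image" (420x560x3 uint8, red, green, blue), "intrinsics" (3x3 intrinsics, pixels), "R" (3x3) and "t" (3): a world point X has camera coordinates R X + t; the wrist camera has in their place "mount" (4x4, takes a point from camera to tool coordinates, whose origin is the TCP and whose axes are the tool frame's). Camera axes: x right, y down, z forward; pixel columns grow to the right and rows downward; lengths in m; the calibration is good to about 2 mm. A picture is of the moment at which its call begins: read the wrist's pose just before it. There is no depth.
- env.finish_job(): hands the job in, once; it reports no verdict.
The state is a dict: "t": time; "joint_positions": joint angles; "joint_velocities": joint speeds; "joint_torque": joint torques, N m; "eef_pos": TCP position; "eef_rot": TCP orientation; "force": force on the tool from outside, world axes, zero at the start; "moment": the same for the moment, N m; "width": finger opening in m.
Only numpy, scipy, OpenCV 4.12 (cv2) and the standard library are available. Lean on these libraries where they do the work, as an engineer would, in place of code of your own. Each camera call takes 0.05 s, during which the arm holds its last target.

## Working session

There is one attempt and no reset: what is moved stays moved. The work goes in short steps, Python scripts to look and compute and a tool call to move; the robot and the scene stay as the last step left them, time stands still between calls to the robot, and variables do not carry over. Pictures are saved under pics/ and viewed, and the job is handed in when it is done.

Besides the shell and the picture viewer there is one more tool, called as name([rows], argument=value, ...), one row to a line, values as JSON. servo_tool: Moves the arm, as the interface text tells. Its arguments: {"type":"object","properties":{"steps":{"type":"array","items":{"type":"object","properties":{"tx":{"type":"number"},"ty":{"type":"number"},"tz":{"type":"number"},"spin":{"type":"number"}}}},"gripper":{"type":"number"},"force":{"type":"number"}},"required":["steps"]}

```bash
mkdir -p pics; ls; cat > h.py <<'E'
import numpy as np, cv2
from rig import env
from scipy.spatial.transform import Rotation as Ro
def snap(n,f):
    s=env.state(); d=env.get_image(n); cv2.imwrite(f'pics/{f}.png',d['image'][:,:,::-1])
    if n=='wrist':
        q=s['eef_rot']; T=np.eye(4);T[:3,:3]=Ro.from_quat([q[1],q[2],q[3],q[0]]).as_matrix();T[:3,3]=s['eef_pos']
        M=np.linalg.inv(T@np.array(d['mount'])); R,t=M[:3,:3],M[:3,3]
    else: R,t=np.array(d['R']),np.array(d['t'])
    np.savez(f'pics/{f}.npz',K=np.array(d['intrinsics']),R=R,t=t)
def cam(f):
    z=np.load(f'pics/{f}.npz'); return z['K'],z['R'],z['t']
def ray(f,uv):
    K,R,t=cam(f); d=R.T@np.linalg.inv(K)@np.array([uv[0],uv[1],1.]); return -R.T@t,d/np.linalg.norm(d)
def atz(f,uv,z):
    c,d=ray(f,uv); return c+d*(z-c[2])/d[2]
def tri(obs):
    A=np.zeros((3,3));b=np.zeros(3)
    for f,uv in obs:
        c,d=ray(f,uv);P=np.eye(3)-np.outer(d,d);A+=P;b+=P@c
    X=np.linalg.solve(A,b)
    return X,[np.round(proj(f,X)-np.array(uv),1) for f,uv in obs]
def proj(f,X):
    K,R,t=cam(f);p=K@(R@np.array(X)+t);return p[:2]/p[2]
def crop(f,x0,y0,x1,y1,s,o):
    im=cv2.imread(f'pics/{f}.png')[y0:y1,x0:x1]; cv2.imwrite(f'pics/{o}.png',cv2.resize(im,None,fx=s,fy=s,interpolation=cv2.INTER_CUBIC))
E
python3 - <<'E'
from h import *
for n in('top','side','wrist'): snap(n,n+'0')
s=env.state(); print({k:np.round(v,3) for k,v in s.items()})
for n in('top0','side0','wrist0'):
    c,d=ray(n,(280,210)); print(n,c,d,cam(n)[0][0,0])
E
```

```text
pics
{'t': np.float64(0.15), 'joint_positions': array([ 1.141,  0.576,  0.025,  1.438, -0.015,  1.129, -0.056]), 'joint_velocities': array([ 0.   , -0.004,  0.   , -0.001, -0.   ,  0.001, -0.001]), 'joint_torque': array([ 5.0000e-03, -7.6627e+01,  2.2540e+00, -2.8618e+01,  1.6000e-02,
        1.0000e-02,  0.0000e+00]), 'eef_pos': array([ 0.229, -0.635,  0.231]), 'eef_rot': array([-0.   ,  0.818, -0.575, -0.001]), 'force': array([-0.077, -1.17 , -0.19 ]), 'moment': array([0.028, 0.036, 0.068]), 'width': np.float64(0.085)}
top0 [ 0.4174544  -0.00952118  1.15640845] [ 0.14798391  0.03639985 -0.98831969] 384.5386406155268
side0 [0.25764104 0.67718568 0.67692956] [ 0.30036998 -0.72741025 -0.61697018] 383.91214697659444
wrist0 [ 0.30575718 -0.60823916  0.37363071] [-0.29599683 -0.10277623 -0.94964358] 374.82358866119677
```

View pics/top0.png

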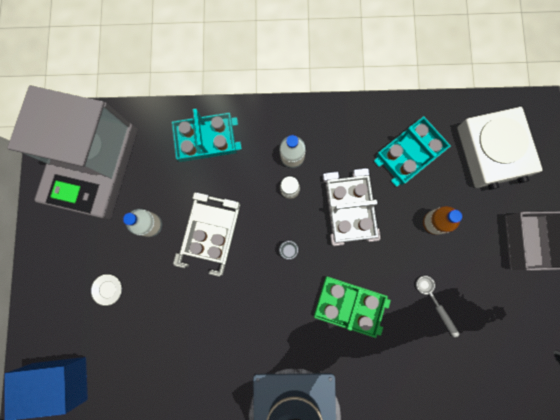

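View pics/side0.png

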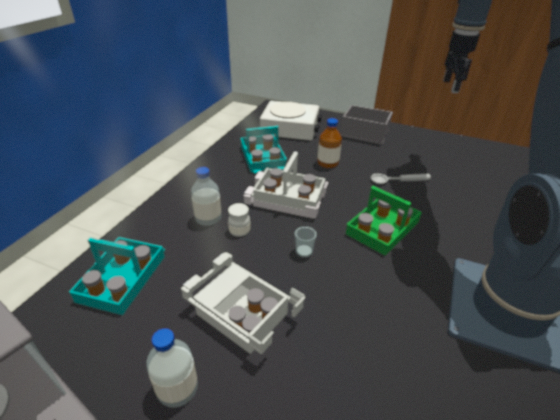

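View pics/wrist0.png

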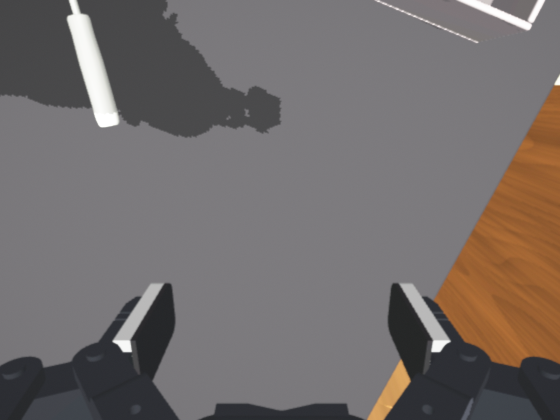

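The top view shows the carrier in its dock at about (352,208), which is right, −y. The lower tray is at about (208,235). The jar (290,187) and beaker (288,250) stand between them. I'll enlarge both places.

```bash
python3 - <<'E'
from h import *
crop('top0',310,160,395,255,7,'c1'); crop('top0',165,180,250,285,5.7,'c2')
crop('side0',235,145,340,225,7,'c3'); crop('side0',175,245,310,355,5.4,'c4')
E
```

```text
(no output)
```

View pics/c1.png

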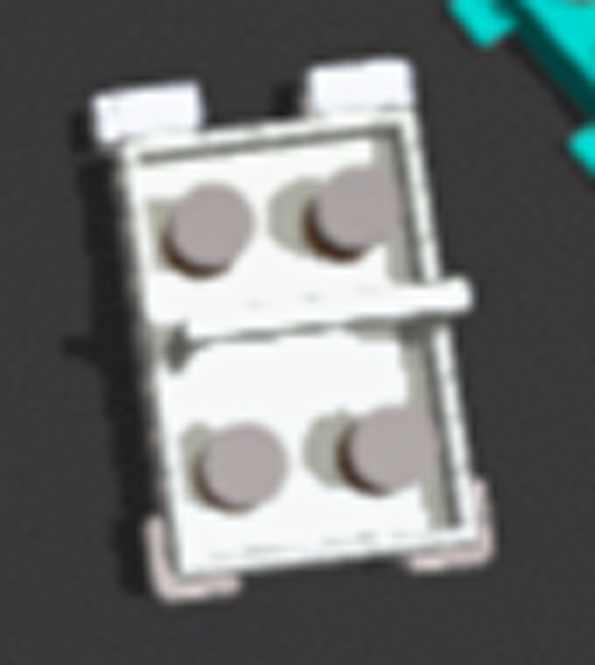

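View pics/c2.png

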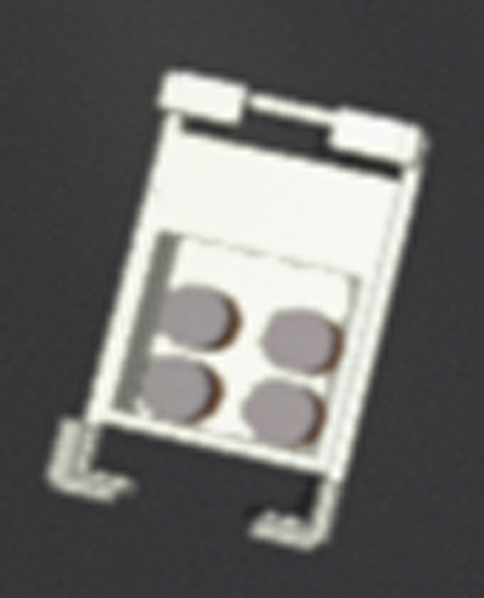

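View pics/c3.png

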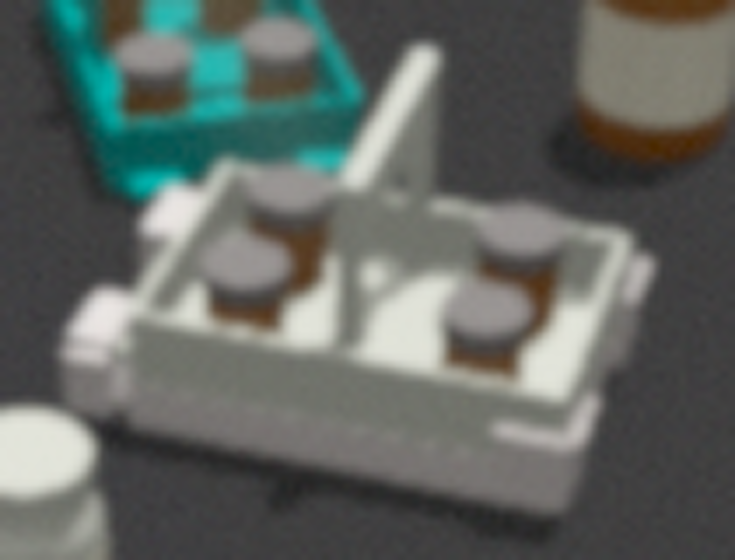

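View pics/c4.png

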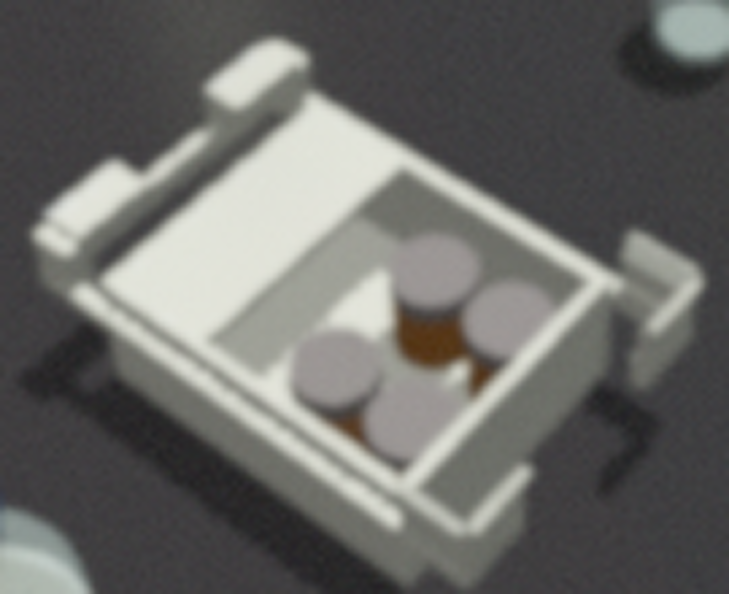

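```bash
python3 - <<'E'
from h import *
c1=lambda u,v:('top0',(310+u/7,160+v/7)); c3=lambda u,v:('side0',(235+u/7,145+v/7))
c2=lambda u,v:('top0',(165+u/5.7,180+v/5.7)); c4=lambda u,v:('side0',(175+u/5.4,245+v/5.4))
P={'h-y':[c1(467,293),c3(428,50)],'h+y':[c1(188,338),c3(352,182)],
'c++':[c1(122,142),c3(135,325)],'c+-':[c1(413,113),c3(222,160)],'c-+':[c1(180,575),c3(572,405)],'c--':[c1(473,540),c3(630,235)],
't-+':[c2(88,418),c4(405,492)],'t--':[c2(332,475),c4(608,288)],
'lipL outfront':[c2(165,72),c4(38,235)],'lipR in back':[c2(330,145),c4(205,95)],'lipL in back':[c2(240,120),c4(138,185)],'lipR outfront':[c2(425,130),c4(275,40)],'gR corner':[c2(320,548),c4(705,275)],'gL corner':[c2(50,485),c4(465,530)],
'jar':[('top0',(290,186)),('side0',(238,212))],'beaker':[('top0',(288.5,249)),('side0',(305,234))]}
for k,o in P.items():
    X,r=tri(o); print(k,np.round(X,4),*r)
E
```

```text
h-y [ 0.5878 -0.2325  0.1305] [0.1 0.2] [-0.2 -0. ]
h+y [ 0.5741 -0.1242  0.1325] [-0.2 -0.6] [0.6 0.1]
c++ [ 0.6658 -0.1102  0.0495] [0.4 1. ] [-1.1 -0.2]
c+- [ 0.678  -0.2296  0.0559] [-0.1 -0.3] [0.3 0. ]
c-+ [ 0.485  -0.1274  0.0534] [0.2 0.6] [-0.7 -0.1]
c-- [ 0.4985 -0.2459  0.0567] [0.  0.1] [-0.1 -0. ]
t-+ [0.4612 0.3169 0.0598] [0.1 0.2] [-0.3 -0.1]
t-- [0.4331 0.1972 0.0455] [-0.1 -0.5] [0.7 0.1]
lipL outfront [0.6349 0.279  0.0676] [0.2 0.4] [-0.6 -0.1]
lipR in back [0.6018 0.1962 0.0767] [-1.  -2.2] [3.2 0.5]
lipL in back [0.6119 0.2416 0.067 ] [-0.2 -0.4] [0.6 0.1]
lipR outfront [0.6052 0.1478 0.0639] [-0.1 -0.3] [0.5 0.1]
gR corner [0.3964 0.1975 0.0722] [-0.  -0.1] [0.2 0. ]
gL corner [0.4298 0.3308 0.0762] [-0.1 -0.4] [0.7 0.1]
jar [0.6529 0.0012 0.0591] [-0.1 -0.3] [0.4 0.1]
beaker [0.4682 0.0079 0.0568] [0.1 0.4] [-0.5 -0.1]
```

```bash
cat >> h.py <<'E'
def Rt(s):
    q=s['eef_rot']; return Ro.from_quat([q[1],q[2],q[3],q[0]]).as_matrix()
def rel(pos,yaw):
    s=env.state();R=Rt(s); d=R.T@(np.array(pos)-s['eef_pos'])
    cur=np.arctan2(R[1,0],R[0,0]); e=(yaw-cur+np.pi/2)%np.pi-np.pi/2
    print('t',round(float(s['t']),2),'pos',np.round(s['eef_pos'],4),'yaw',round(cur,4),'tilt',np.round(R[:2,2],3),'F',np.round(s['force'],1),'M',np.round(s['moment'],2),'w',round(float(s['width']),4))
    print('tx,ty,tz mm',np.round(d*1000,1),'spin',round(-np.degrees(e),2))
E
python3 -c "
from h import *
rel([.581,-.178,.231],.10)"
```

```text
t 0.15 pos [ 0.2287 -0.6347  0.2306] yaw -1.2249 tilt [-0.     0.001] F [-0.1 -1.2 -0.2] M [0.03 0.04 0.07] w 0.0854
tx,ty,tz mm [-310.2 -486.3   -0. ] spin -75.91
```

servo_tool([
  {"tx": -0.02, "ty": -0.03, "tz": 0, "spin": -5},
  {"tx": -0.04, "ty": -0.06, "tz": 0, "spin": -10},
  {"tx": -0.06, "ty": -0.09, "tz": 0, "spin": -15},
  {"tx": -0.08, "ty": -0.12, "tz": 0, "spin": -20},
  {"tx": -0.1, "ty": -0.152, "tz": 0, "spin": -25},
  {"tx": -0.12, "ty": -0.184, "tz": 0, "spin": -30},
  {"tx": -0.14, "ty": -0.216, "tz": 0, "spin": -35},
  {"tx": -0.16, "ty": -0.25, "tz": 0, "spin": -40},
], gripper=0.085, force=20)

```text
t: 0.82
eef_pos: [0.41, -0.3981, 0.2308]
eef_rot: [-0.0, 0.966, -0.259, -0.001]
force: [0.0, 0.0, 0.1]
width: 0.0848
```

```bash
python3 -c "
from h import *
rel([.581,-.178,.231],.10)"
```

```text
t 0.82 pos [ 0.41   -0.3981  0.2308] yaw -0.5232 tilt [-0.001  0.001] F [0.  0.  0.1] M [-0.04 -0.07 -0.07] w 0.0848
tx,ty,tz mm [ 3.820e+01 -2.761e+02 -1.000e-01] spin -35.7
```

servo_tool([
  {"tx": 0.005, "ty": -0.037, "tz": 0, "spin": -5},
  {"tx": 0.01, "ty": -0.075, "tz": 0, "spin": -10},
  {"tx": 0.015, "ty": -0.112, "tz": 0, "spin": -15},
  {"tx": 0.02, "ty": -0.15, "tz": 0, "spin": -20},
  {"tx": 0.025, "ty": -0.187, "tz": 0, "spin": -25},
  {"tx": 0.03, "ty": -0.225, "tz": 0, "spin": -30},
  {"tx": 0.036, "ty": -0.26, "tz": 0, "spin": -34},
  {"tx": 0.038, "ty": -0.276, "tz": 0, "spin": -35.7},
])

```text
t: 1.48
eef_pos: [0.5835, -0.1726, 0.2308]
eef_rot: [-0.002, 0.999, 0.054, 0.0]
force: [-0.0, 0.6, 0.6]
width: 0.0847
```

```bash
python3 -c "
from h import *
rel([.581,-.178,.231],.10); snap('wrist','w1'); snap('side','s1')"
```

```text
t 1.48 pos [ 0.5835 -0.1726  0.2308] yaw 0.109 tilt [0.001 0.004] F [-0.   0.6  0.6] M [ 0.03 -0.   -0.01] w 0.0847
tx,ty,tz mm [-3.1  5.1 -0.2] spin 0.52
```

View pics/w1.png

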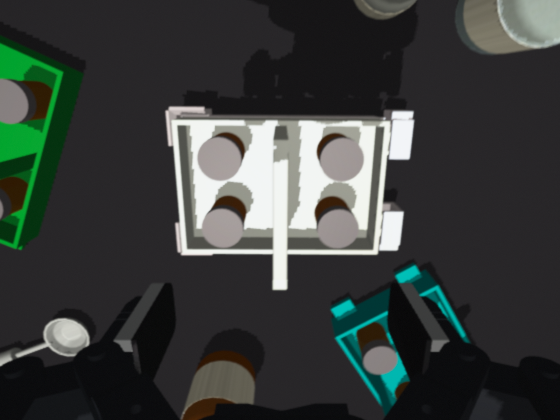

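View pics/s1.png

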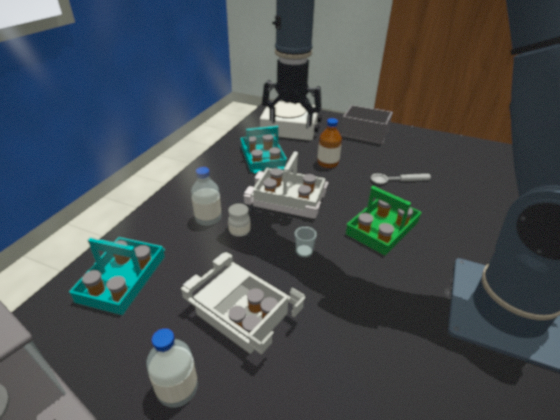

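```bash
python3 -c "
from h import *
crop('w1',160,95,420,300,3,'w1c')"
```

```text
(no output)
```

View pics/w1c.png

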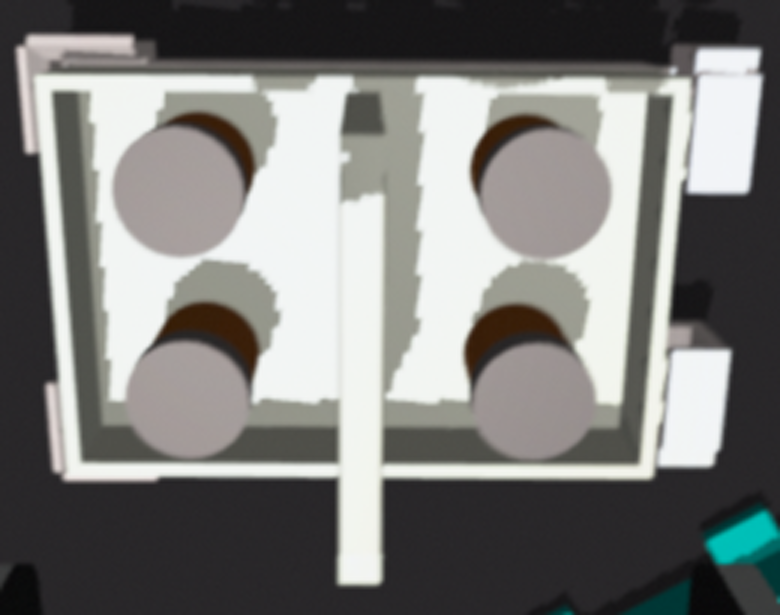

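```bash
python3 - <<'E'
from h import *
w=lambda u,v:(160+u/3,95+v/3)
for u,v,z in[(362,133,.132),(360,583,.132),(361,358,.132),(35,75,.057),(690,80,.057),(655,477,.057),(68,477,.057),(693,70,.0395),(752,192,.0395),(686,192,.0395),(662,462,.0395),(714,466,.0395)]: print(u,v,np.round(atz('w1',w(u,v),z),4))
E
```

```text
362 133 [ 0.5785 -0.1245  0.132 ]
360 583 [ 0.5899 -0.2325  0.132 ]
361 358 [ 0.5838 -0.175   0.132 ]
35 75 [ 0.4885 -0.1284  0.057 ]
690 80 [ 0.6678 -0.1099  0.057 ]
655 477 [ 0.6811 -0.2289  0.057 ]
68 477 [ 0.501  -0.2487  0.057 ]
693 70 [ 0.6732 -0.108   0.0395]
752 192 [ 0.698  -0.1411  0.0395]
686 192 [ 0.6783 -0.1432  0.0395]
662 462 [ 0.6882 -0.2309  0.0395]
714 466 [ 0.7052 -0.2304  0.0395]
```

```bash
python3 -c "
from h import *
rel([.5843,-.1787,.100],.105)"
```

```text
t 1.58 pos [ 0.5826 -0.1739  0.2306] yaw 0.1064 tilt [-0.     0.003] F [ 0.7  0.6 -0.7] M [ 0.01  0.04 -0.03] w 0.0852
tx,ty,tz mm [  1.2   5.4 130.5] spin 0.08
```

servo_tool([
  {"tx": 0.001, "ty": 0.005, "tz": 0.02},
  {"tx": 0.001, "ty": 0.005, "tz": 0.04},
  {"tx": 0.001, "ty": 0.005, "tz": 0.06},
  {"tx": 0.001, "ty": 0.005, "tz": 0.08},
  {"tx": 0.001, "ty": 0.005, "tz": 0.1},
  {"tx": 0.001, "ty": 0.005, "tz": 0.115},
  {"tx": 0.001, "ty": 0.005, "tz": 0.126},
  {"tx": 0.001, "ty": 0.005, "tz": 0.13},
], gripper=0.045)

```text
invalid input
```

```bash
python3 -c "
from h import *
rel([.5843,-.1787,.100],.105);snap('wrist','w2')"
```

```text
t 1.58 pos [ 0.5826 -0.1739  0.2306] yaw 0.1064 tilt [-0.     0.003] F [ 0.7  0.6 -0.7] M [ 0.01  0.04 -0.03] w 0.0852
tx,ty,tz mm [  1.2   5.4 130.5] spin 0.08
```

View pics/w2.png

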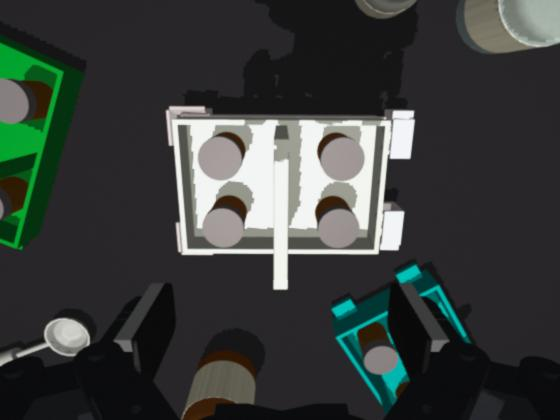

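The call was refused because it needs "spin" in every row, so nothing moved. I'll repeat it with all four numbers.

servo_tool([
  {"tx": 0.001, "ty": 0.005, "tz": 0.02, "spin": 0},
  {"tx": 0.001, "ty": 0.005, "tz": 0.04, "spin": 0},
  {"tx": 0.001, "ty": 0.005, "tz": 0.06, "spin": 0},
  {"tx": 0.001, "ty": 0.005, "tz": 0.08, "spin": 0},
  {"tx": 0.001, "ty": 0.005, "tz": 0.1, "spin": 0},
  {"tx": 0.001, "ty": 0.005, "tz": 0.115, "spin": 0},
  {"tx": 0.001, "ty": 0.005, "tz": 0.126, "spin": 0},
  {"tx": 0.001, "ty": 0.005, "tz": 0.13, "spin": 0},
], gripper=0.045)

```text
t: 2.3
eef_pos: [0.5808, -0.1829, 0.0987]
eef_rot: [-0.001, 0.999, 0.05, -0.002]
force: [0.7, -0.3, -0.2]
width: 0.045
```

```bash
python3 -c "
from h import *
rel([.5843,-.1787,.100],.105);snap('wrist','w2')"
```

```text
t 2.3 pos [ 0.5808 -0.1829  0.0987] yaw 0.0995 tilt [-0.004  0.001] F [ 0.7 -0.3 -0.2] M [ 0.01 -0.01  0.03] w 0.045
tx,ty,tz mm [ 3.9 -3.8 -1.3] spin -0.31
```

View pics/w2.png

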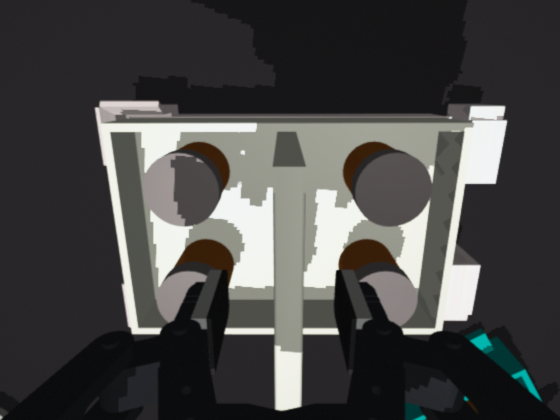

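servo_tool([
  {"tx": 0.001, "ty": -0.001, "tz": -0.001, "spin": 0},
  {"tx": 0.002, "ty": -0.002, "tz": -0.001, "spin": 0},
  {"tx": 0.003, "ty": -0.003, "tz": -0.001, "spin": -0.3},
  {"tx": 0.004, "ty": -0.004, "tz": -0.001, "spin": -0.3},
  {"tx": 0.004, "ty": -0.004, "tz": -0.001, "spin": -0.3},
  {"tx": 0.004, "ty": -0.004, "tz": -0.001, "spin": -0.3},
  {"tx": 0.004, "ty": -0.004, "tz": -0.001, "spin": -0.3},
  {"tx": 0.004, "ty": -0.004, "tz": -0.001, "spin": -0.3},
])

```text
t: 3.02
eef_pos: [0.5848, -0.1782, 0.1001]
eef_rot: [-0.001, 0.999, 0.053, -0.002]
force: [0.7, -0.4, -0.7]
width: 0.045
```

```bash
python3 -c "
from h import *
rel([.5843,-.1787,.100],.105)"
```

```text
t 3.02 pos [ 0.5848 -0.1782  0.1001] yaw 0.1053 tilt [-0.004  0.001] F [ 0.7 -0.4 -0.7] M [-0.04  0.02 -0.01] w 0.045
tx,ty,tz mm [-0.5  0.5  0.1] spin 0.02
```

servo_tool([
  {"tx": 0, "ty": 0, "tz": 0, "spin": 0},
  {"tx": 0, "ty": 0, "tz": 0, "spin": 0},
  {"tx": 0, "ty": 0, "tz": 0, "spin": 0},
  {"tx": 0, "ty": 0, "tz": 0, "spin": 0},
  {"tx": 0, "ty": 0, "tz": 0, "spin": 0},
  {"tx": 0, "ty": 0, "tz": 0, "spin": 0},
  {"tx": 0, "ty": 0, "tz": 0, "spin": 0},
  {"tx": 0, "ty": 0, "tz": 0, "spin": 0},
], gripper=0, force=20)

```text
t: 3.68
eef_pos: [0.5844, -0.1783, 0.1]
eef_rot: [-0.001, 0.999, 0.053, -0.002]
force: [-3.4, 0.4, 1.9]
width: 0.0095
```

```bash
python3 -c "
from h import *
rel([.5843,-.1787,.100],.105)"
```

```text
t 3.68 pos [ 0.5844 -0.1783  0.1   ] yaw 0.1051 tilt [-0.005  0.001] F [-3.4  0.4  1.9] M [-0.06  0.47  0.02] w 0.0095
tx,ty,tz mm [-0.1  0.4  0. ] spin 0.01
```

servo_tool([
  {"tx": 0, "ty": 0, "tz": -0.001, "spin": 0},
  {"tx": 0, "ty": 0, "tz": -0.002, "spin": 0},
  {"tx": 0, "ty": 0, "tz": -0.003, "spin": 0},
  {"tx": 0.001, "ty": 0, "tz": -0.004, "spin": 0},
  {"tx": 0.002, "ty": 0, "tz": -0.005, "spin": 0},
  {"tx": 0.003, "ty": 0, "tz": -0.006, "spin": 0},
  {"tx": 0.003, "ty": 0, "tz": -0.007, "spin": 0},
  {"tx": 0.003, "ty": 0, "tz": -0.007, "spin": 0},
])

```text
t: 4.35
eef_pos: [0.5875, -0.1779, 0.1063]
eef_rot: [-0.001, 0.999, 0.053, -0.002]
force: [4.7, -0.1, -18.1]
width: 0.0096
```

```bash
python3 -c "
from h import *
rel([.5843,-.1787,.100],.105);snap('wrist','w3');snap('side','s3');crop('s3',235,135,345,225,7,'s3c')"
```

```text
t 4.35 pos [ 0.5875 -0.1779  0.1063] yaw 0.1054 tilt [-0.005  0.002] F [  4.7  -0.1 -18.1] M [-0.24 -0.23  0.01] w 0.0096
tx,ty,tz mm [-3.2  0.5  6.3] spin 0.02
```

View pics/s3c.png

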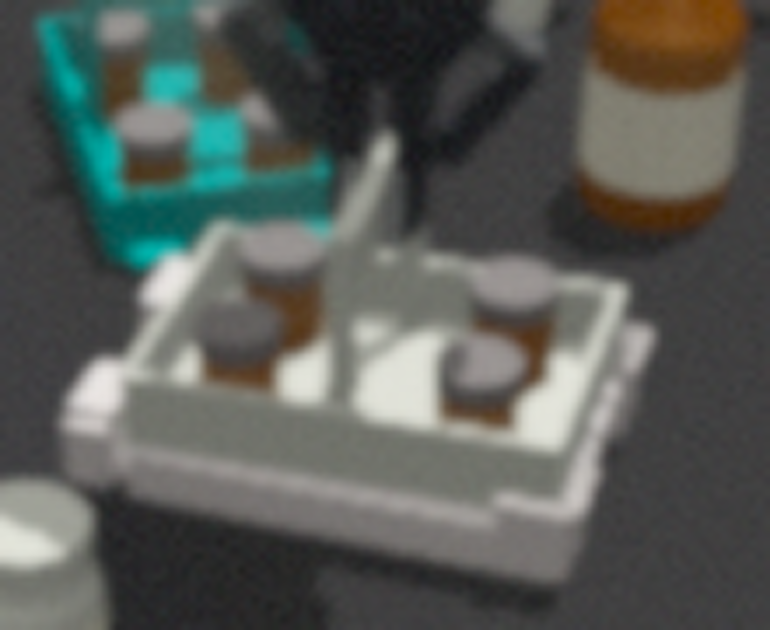

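View pics/w3.png

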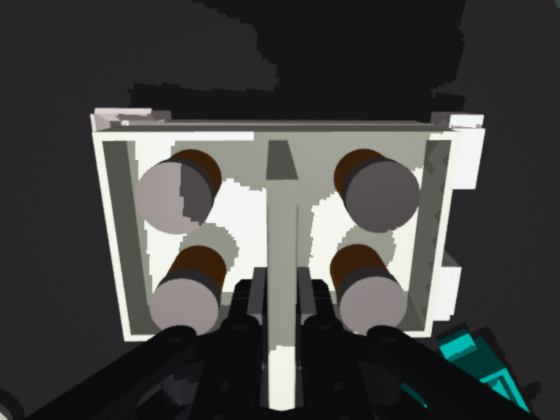

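The handle grip is too stiff to let the carrier pitch: 18 N and no tilt. I'll set it down and re-grip only the top 6 mm of the plate, so the finger ends act as a hinge.

servo_tool([
  {"tx": -0.001, "ty": 0, "tz": 0.002, "spin": 0},
  {"tx": -0.002, "ty": 0, "tz": 0.004, "spin": 0},
  {"tx": -0.003, "ty": 0, "tz": 0.005, "spin": 0},
  {"tx": -0.003, "ty": 0, "tz": 0.005, "spin": 0},
  {"tx": -0.003, "ty": 0, "tz": 0.005, "spin": 0},
  {"tx": -0.003, "ty": 0, "tz": 0.005, "spin": 0},
  {"tx": -0.003, "ty": 0, "tz": 0.005, "spin": 0},
  {"tx": -0.003, "ty": 0, "tz": 0.005, "spin": 0},
])

```text
t: 5.12
eef_pos: [0.5846, -0.1782, 0.1015]
eef_rot: [-0.001, 0.999, 0.053, -0.002]
force: [-0.5, 0.5, -5.5]
width: 0.0093
```

servo_tool([
  {"tx": 0, "ty": 0, "tz": 0, "spin": 0},
  {"tx": 0, "ty": 0, "tz": 0, "spin": 0},
  {"tx": 0, "ty": 0, "tz": -0.005, "spin": 0},
  {"tx": 0, "ty": 0, "tz": -0.012, "spin": 0},
  {"tx": 0, "ty": 0, "tz": -0.02, "spin": 0},
  {"tx": 0, "ty": 0, "tz": -0.025, "spin": 0},
  {"tx": 0, "ty": 0, "tz": -0.025, "spin": 0},
  {"tx": 0, "ty": 0, "tz": -0.025, "spin": 0},
], gripper=0.035)

```text
t: 5.78
eef_pos: [0.585, -0.1783, 0.1271]
eef_rot: [-0.001, 0.999, 0.053, -0.002]
force: [0.2, 0.1, 0.3]
width: 0.0346
```

```bash
python3 -c "
from h import *
rel([.5843,-.1787,.126],.105);snap('wrist','w4');snap('side','s4');crop('s4',235,135,345,225,7,'s4c')"
```

```text
t 5.78 pos [ 0.585  -0.1783  0.1271] yaw 0.1053 tilt [-0.003  0.001] F [0.2 0.1 0.3] M [ 0.    0.04 -0.04] w 0.0346
tx,ty,tz mm [-0.7  0.3  1.1] spin 0.01
```

View pics/s4c.png

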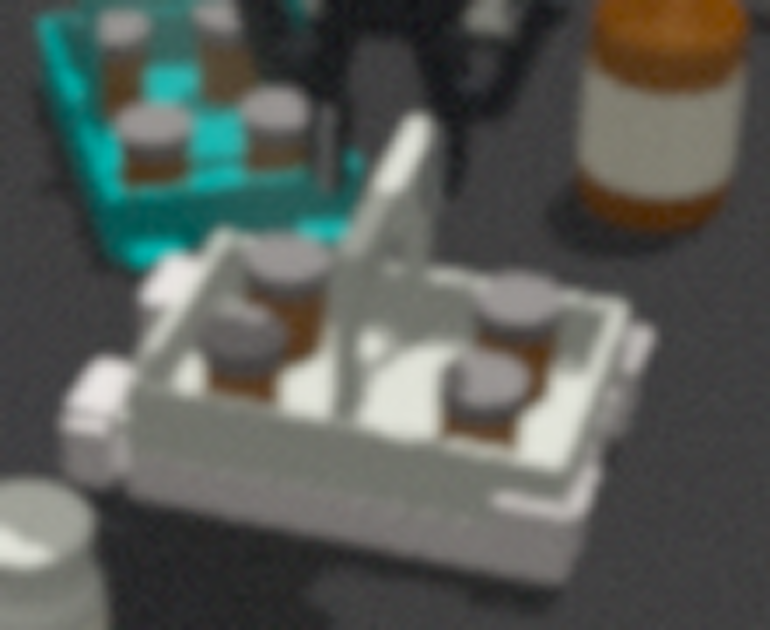

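View pics/w4.png

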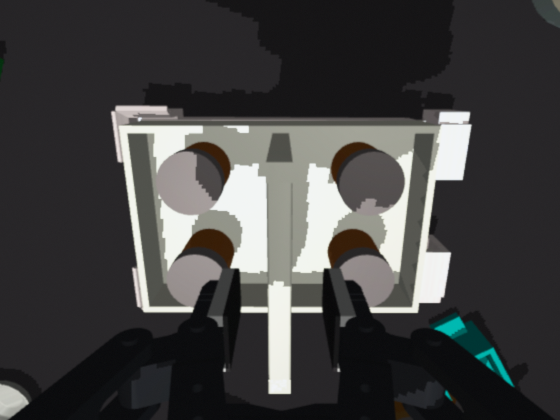

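servo_tool([
  {"tx": 0, "ty": 0, "tz": 0.002, "spin": 0},
  {"tx": 0, "ty": 0, "tz": 0.002, "spin": 0},
  {"tx": 0, "ty": 0, "tz": 0.002, "spin": 0},
  {"tx": 0, "ty": 0, "tz": 0.002, "spin": 0},
  {"tx": 0, "ty": 0, "tz": 0.002, "spin": 0},
  {"tx": 0, "ty": 0, "tz": 0.002, "spin": 0},
  {"tx": 0, "ty": 0, "tz": 0.002, "spin": 0},
  {"tx": 0, "ty": 0, "tz": 0.002, "spin": 0},
], gripper=0, force=25)

```text
t: 6.55
eef_pos: [0.5843, -0.1782, 0.1241]
eef_rot: [-0.001, 0.999, 0.053, -0.003]
force: [-0.6, 0.1, -4.1]
width: 0.0091
```

servo_tool([
  {"tx": 0, "ty": 0, "tz": -0.001, "spin": 0},
  {"tx": 0, "ty": 0, "tz": -0.002, "spin": 0},
  {"tx": 0.001, "ty": 0, "tz": -0.003, "spin": 0},
  {"tx": 0.002, "ty": 0, "tz": -0.004, "spin": 0},
  {"tx": 0.003, "ty": 0, "tz": -0.005, "spin": 0},
  {"tx": 0.004, "ty": 0, "tz": -0.006, "spin": 0},
  {"tx": 0.005, "ty": 0, "tz": -0.007, "spin": 0},
  {"tx": 0.005, "ty": 0, "tz": -0.007, "spin": 0},
])

```text
t: 7.22
eef_pos: [0.5893, -0.1777, 0.1311]
eef_rot: [-0.001, 0.999, 0.053, -0.003]
force: [-1.0, -0.0, -5.6]
width: 0.0093
```

```bash
python3 -c "
from h import *
rel([.5843,-.1787,.126],.105);snap('side','s5');crop('s5',235,135,345,225,7,'s5c')"
```

```text
t 7.22 pos [ 0.5893 -0.1777  0.1311] yaw 0.1054 tilt [-0.006  0.002] F [-1.  -0.  -5.6] M [-0.07  0.36  0.04] w 0.0093
tx,ty,tz mm [-5.   0.5  5.1] spin 0.02
```

View pics/s5c.png

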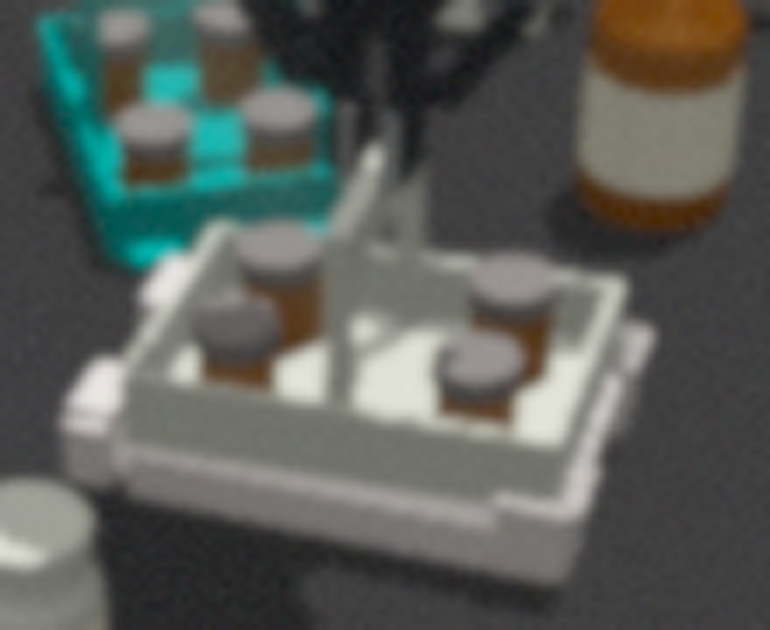

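servo_tool([
  {"tx": 0.001, "ty": 0, "tz": -0.001, "spin": 0},
  {"tx": 0.002, "ty": 0, "tz": -0.002, "spin": 0},
  {"tx": 0.003, "ty": 0, "tz": -0.003, "spin": 0},
  {"tx": 0.004, "ty": 0, "tz": -0.004, "spin": 0},
  {"tx": 0.005, "ty": 0, "tz": -0.005, "spin": 0},
  {"tx": 0.005, "ty": 0, "tz": -0.006, "spin": 0},
  {"tx": 0.005, "ty": 0, "tz": -0.007, "spin": 0},
  {"tx": 0.005, "ty": 0, "tz": -0.007, "spin": 0},
])

```text
t: 7.93
eef_pos: [0.5951, -0.1769, 0.1379]
eef_rot: [-0.001, 0.999, 0.053, -0.002]
force: [5.0, 0.3, -15.1]
width: 0.009
```

```bash
python3 -c "
from h import *
rel([.5843,-.1787,.126],.105);snap('side','s6');crop('s6',235,135,345,225,7,'s6c')"
```

```text
t 7.93 pos [ 0.5951 -0.1769  0.1379] yaw 0.1057 tilt [-0.004  0.002] F [  5.    0.3 -15.1] M [-0.05 -0.79 -0.01] w 0.009
tx,ty,tz mm [-10.9   0.7  11.9] spin 0.04
```

View pics/s6c.png

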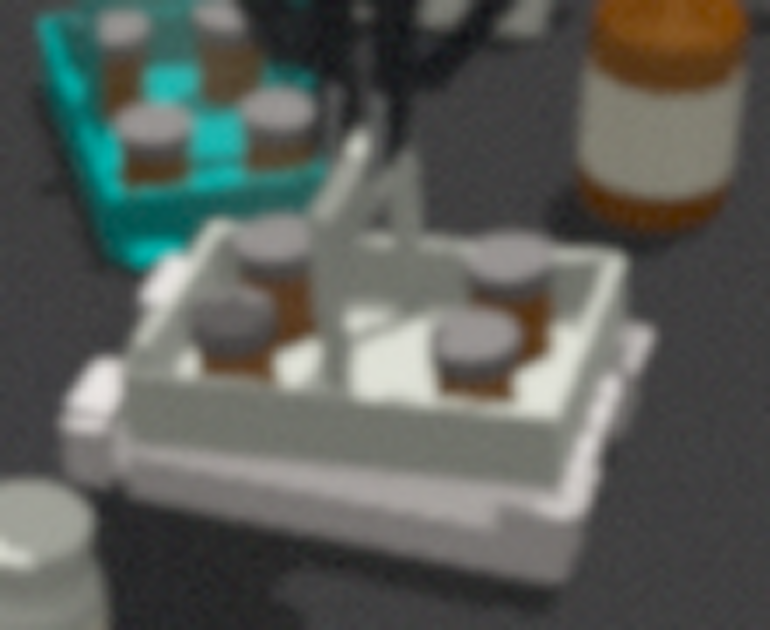

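servo_tool([
  {"tx": 0.002, "ty": 0, "tz": 0, "spin": 0},
  {"tx": 0.003, "ty": 0, "tz": -0.001, "spin": 0},
  {"tx": 0.004, "ty": 0, "tz": -0.002, "spin": 0},
  {"tx": 0.005, "ty": 0, "tz": -0.003, "spin": 0},
  {"tx": 0.006, "ty": 0, "tz": -0.004, "spin": 0},
  {"tx": 0.007, "ty": 0, "tz": -0.005, "spin": 0},
  {"tx": 0.007, "ty": 0, "tz": -0.005, "spin": 0},
  {"tx": 0.007, "ty": 0, "tz": -0.005, "spin": 0},
])

```text
t: 8.65
eef_pos: [0.6025, -0.176, 0.1425]
eef_rot: [-0.001, 0.999, 0.053, -0.002]
force: [4.3, 0.1, -17.3]
width: 0.0093
```

```bash
python3 -c "
from h import *
rel([.5843,-.1787,.126],.105);snap('wrist','w7');snap('side','s7');crop('s7',235,135,345,225,7,'s7c')"
```

```text
t 8.65 pos [ 0.6025 -0.176   0.1425] yaw 0.106 tilt [-0.004  0.002] F [  4.3   0.1 -17.3] M [-0.07 -0.81 -0.05] w 0.0093
tx,ty,tz mm [-18.3   0.8  16.6] spin 0.05
```

View pics/s7c.png

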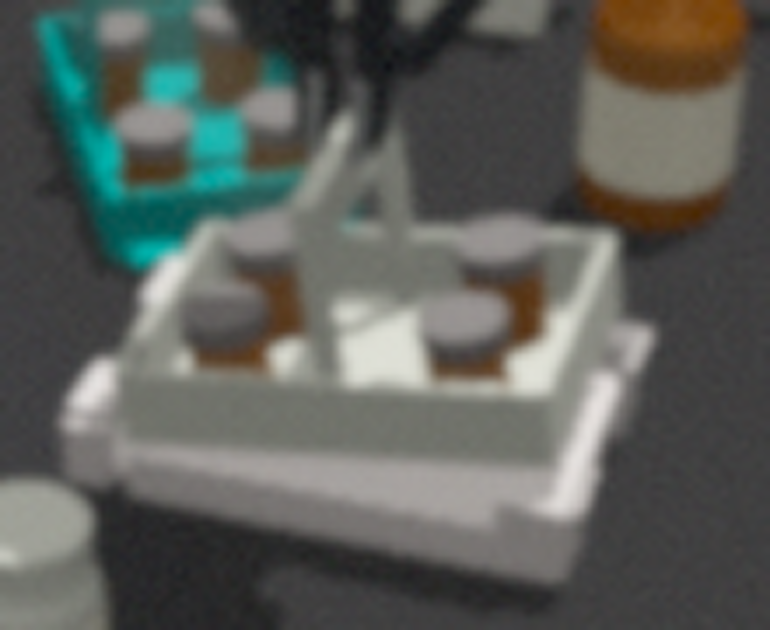

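View pics/w7.png

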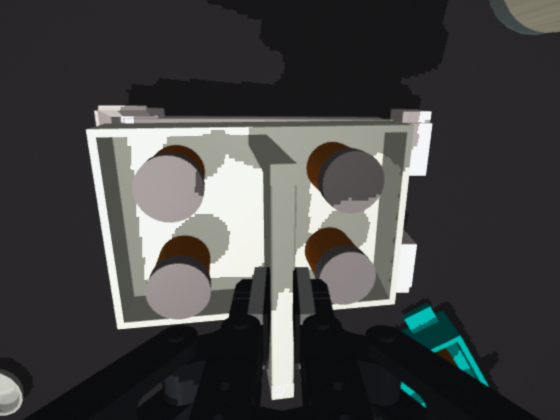

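```bash
python3 - <<'E'
from h import *
s=lambda u,v:('side' and 's7',(235+u/7,135+v/7))
for k,w,sd in [('-+',(90,130),s(545,388)),('--',(119,327),s(618,233)),('++',(411,128),s(122,375)),('+-',(396,303),s(212,225))]:
    X,r=tri([('w7',w),sd]);print(k,np.round(X,4),r)
E
```

```text
-+ [ 0.4978 -0.1283  0.0894] [array([-1.3,  0.7]), array([-0.3,  0.1])]
-- [ 0.5081 -0.2495  0.0867] [array([-1.1,  1.2]), array([-0.2,  0.2])]
++ [ 0.6714 -0.1117  0.057 ] [array([-4.4,  0.5]), array([-0.8, -0.3])]
+- [ 0.6871 -0.2312  0.0561] [array([-3.7,  0.2]), array([-0.8, -0.2])]
```

servo_tool([
  {"tx": -0.002, "ty": 0, "tz": 0.001, "spin": 0},
  {"tx": -0.005, "ty": 0, "tz": 0.001, "spin": 0},
  {"tx": -0.008, "ty": 0, "tz": 0.001, "spin": 0},
  {"tx": -0.012, "ty": 0, "tz": 0.001, "spin": 0},
  {"tx": -0.016, "ty": 0, "tz": 0.001, "spin": 0},
  {"tx": -0.02, "ty": 0, "tz": 0.001, "spin": 0},
  {"tx": -0.024, "ty": 0, "tz": 0.001, "spin": 0},
  {"tx": -0.024, "ty": 0, "tz": 0.001, "spin": 0},
])

```text
t: 9.42
eef_pos: [0.5776, -0.1791, 0.1423]
eef_rot: [-0.001, 0.999, 0.053, -0.002]
force: [-0.4, -0.6, -3.9]
width: 0.0091
```

```bash
python3 -c "
from h import *
rel([.5843,-.1787,.126],.105);snap('wrist','w8');snap('side','s8');crop('s8',235,135,345,225,7,'s8c')"
```

```text
t 9.42 pos [ 0.5776 -0.1791  0.1423] yaw 0.1052 tilt [-0.004  0.002] F [-0.4 -0.6 -3.9] M [-0.07  0.17 -0.03] w 0.0091
tx,ty,tz mm [ 6.7  0.4 16.2] spin 0.01
```

View pics/s8c.png

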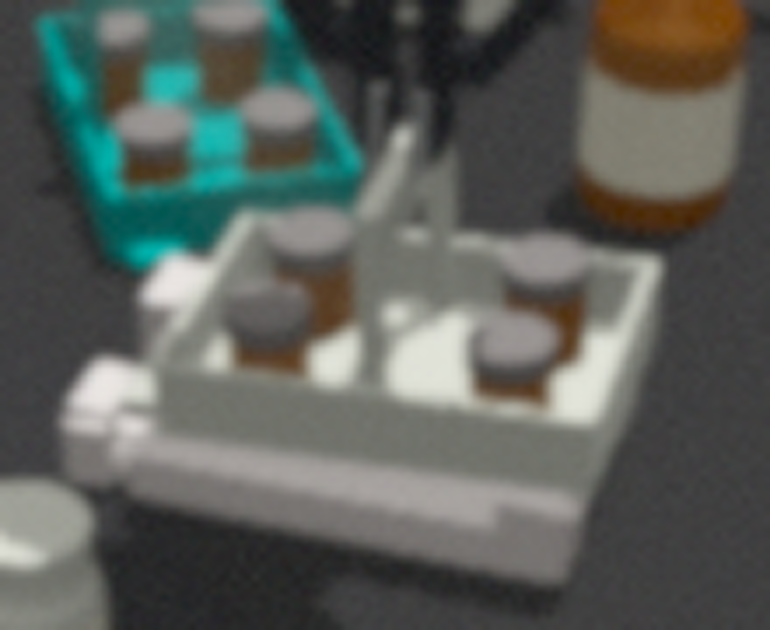

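View pics/w8.png

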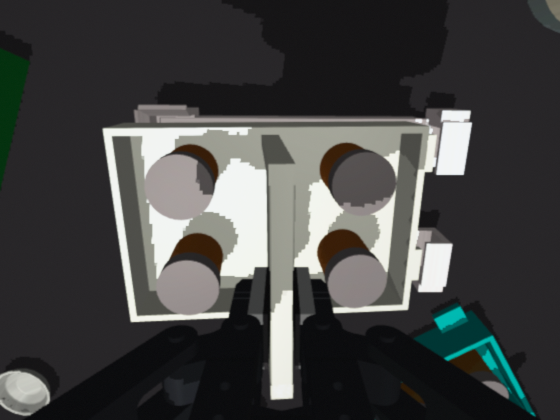

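servo_tool([
  {"tx": 0, "ty": 0, "tz": -0.001, "spin": 0},
  {"tx": 0, "ty": 0, "tz": -0.003, "spin": 0},
  {"tx": 0, "ty": 0, "tz": -0.005, "spin": 0},
  {"tx": 0, "ty": 0, "tz": -0.008, "spin": 0},
  {"tx": 0, "ty": 0, "tz": -0.012, "spin": 0},
  {"tx": 0, "ty": 0, "tz": -0.016, "spin": 0},
  {"tx": 0, "ty": 0, "tz": -0.02, "spin": 0},
  {"tx": 0, "ty": 0, "tz": -0.025, "spin": 0},
], gripper=0, force=40)

```text
t: 10.18
eef_pos: [0.5787, -0.1788, 0.1676]
eef_rot: [-0.001, 0.999, 0.053, -0.002]
force: [-0.4, 0.0, -5.1]
width: 0.0081
```

```bash
python3 -c "
from h import *
rel([.5843,-.1787,.126],.105);snap('wrist','w9');snap('side','s9');crop('s9',235,115,345,205,7,'s9c')"
```

```text
t 10.18 pos [ 0.5787 -0.1788  0.1676] yaw 0.1056 tilt [-0.003  0.002] F [-0.4  0.  -5.1] M [0.01 0.01 0.04] w 0.0081
tx,ty,tz mm [ 5.7  0.6 41.5] spin 0.03
```

View pics/s9c.png

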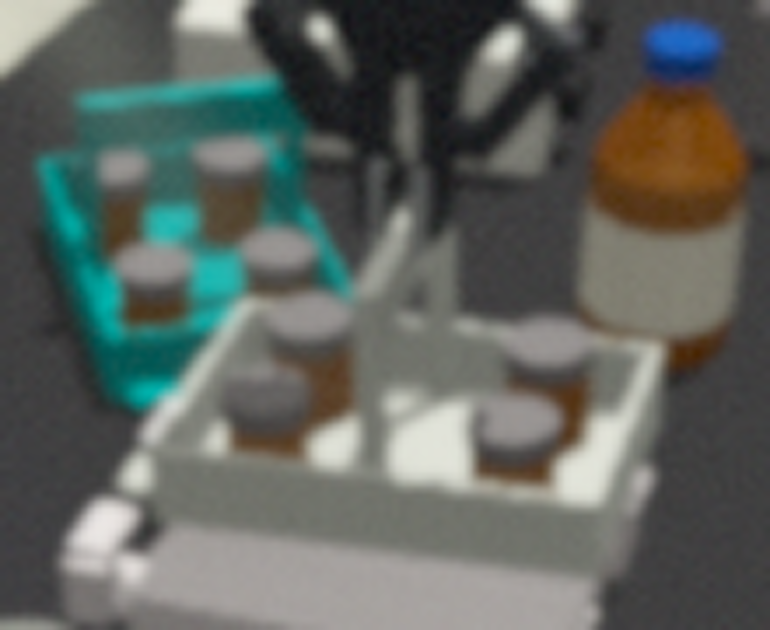

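View pics/w9.png

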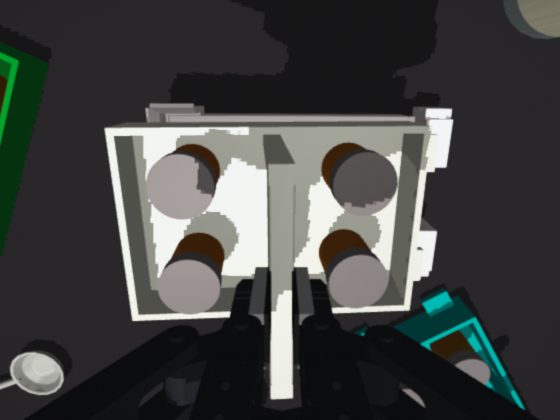

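```bash
python3 -c "
from h import *
crop('top0',185,185,250,220,12,'d1'); crop('top0',165,245,235,285,11,'d2')
crop('side0',178,250,240,305,10.5,'d3'); crop('side0',240,280,310,355,8,'d4')"
```

```text
(no output)
```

View pics/d1.png

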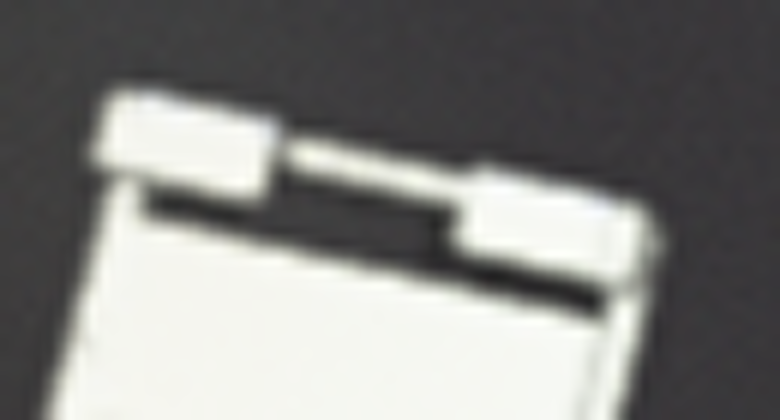

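View pics/d2.png

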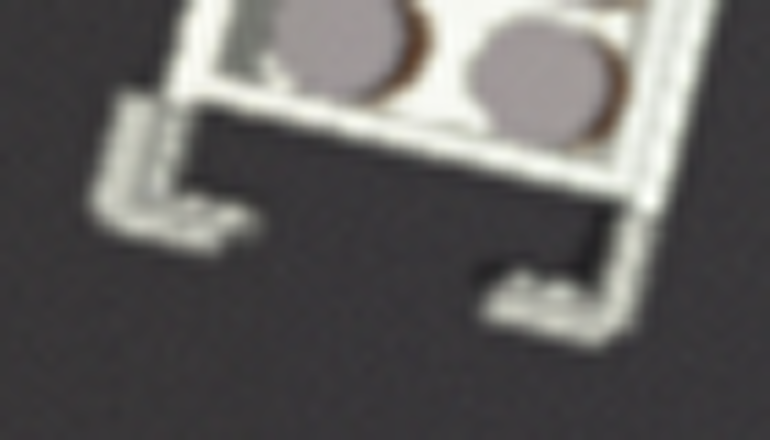

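View pics/d3.png

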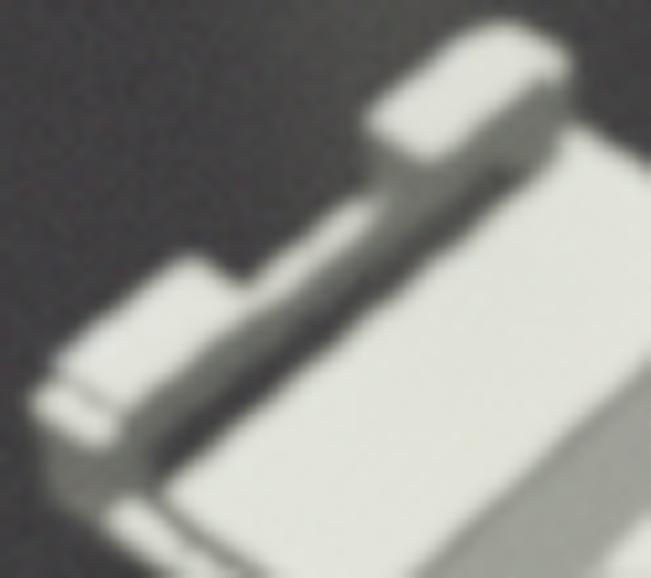

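View pics/d4.png

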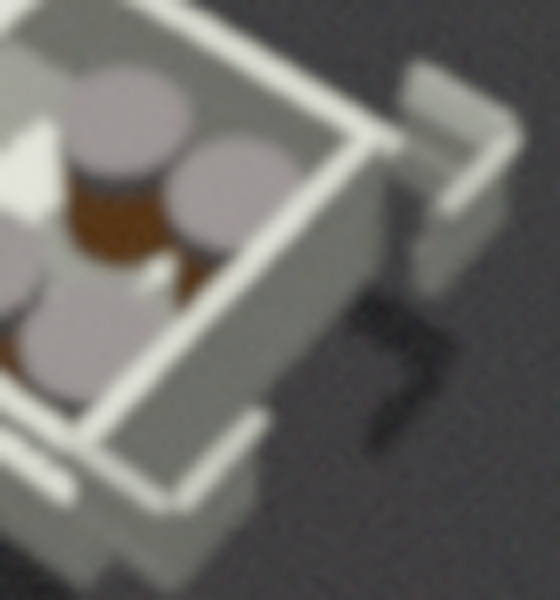

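```bash
cat > fit.py <<'E'
from h import *
from scipy.optimize import least_squares
d1=lambda u,v:('top0',(185+u/12,185+v/12)); d3=lambda u,v:('side0',(178+u/10.5,250+v/10.5)); d2=lambda u,v:('top0',(165+u/11,245+v/11))
d4=lambda u,v:('side0',(240+u/8,280+v/8))
L=.0175
O=[((97,25,L),d1(262,203)),((115,25,L),d1(278,122)),((97,-25,L),d1(452,246)),((115,-25,L),d1(467,168)),
((115,-25,L),d3(368,118)),((97,-25,L),d3(430,160)),((115,25,L),d3(190,255)),((97,59,L),d3(122,412)),((115,59,L),d3(58,368))]
def P(p,q,dz=0):
    c,s=np.cos(p[2]),np.sin(p[2]); x,y=q[0]/1e3,q[1]/1e3
    return np.array([p[0]+c*x-s*y,p[1]+s*x+c*y,.055+q[2]+p[3]])
def res(p,O,w=1): return np.concatenate([proj(o[0],P(p,q))-o[1] for q,o in O]+[[p[3]*300]])
r=least_squares(res,[.52,.235,-.23,0],args=(O,)); print(np.round(r.x,4)); print(np.round(r.fun[:-1].reshape(-1,2),1).tolist())
# tray: rim corners
T=[((-75,60,0),d2(165,95)),((-75,-60,0),d2(650,207)),((75,-55,0),d1(603,314)),((-75,-60,0),d4(378,150)),((-75,60,0),d4(85,440)),((75,60,0),d3(165,492)),((75,-60,0),d3(575,128))]
r2=least_squares(res,[.52,.235,-.23,0],args=(T,)); print(np.round(r2.x,4)); print(np.round(r2.fun[:-1].reshape(-1,2),1).tolist())
p=r.x
print('guides pred', [np.round((proj('top0',P(p,q))-[165,245])*11) for q in[(-96.5,66.5,.022),(-96.5,-66.5,.022)]], [np.round((proj('side0',P(p,q))-[240,280])*8) for q in[(-96.5,66.5,.022),(-96.5,-66.5,.022)]])
E
python3 fit.py
```

```text
[ 0.5084  0.2418 -0.2429 -0.0012]
[[-0.7, -0.4], [-0.4, 0.3], [0.2, -0.2], [0.5, 0.3], [-0.0, 0.1], [0.0, -0.2], [-0.1, 0.6], [0.1, -0.3], [0.1, -0.4]]
[ 0.5209  0.2376 -0.2453 -0.0015]
[[2.2, -0.6], [-1.7, -1.1], [-1.6, 0.5], [0.9, -2.7], [-0.9, 1.5], [0.1, -0.2], [1.2, 0.9]]
guides pred [array([100., 212.]), array([603., 332.])] [array([173., 501.]), array([514., 124.])]
```

```bash
python3 - <<'E'
from h import *
s=lambda u,v:('s9',(235+u/7,115+v/7))
for k,w,sd in [('-+',(107,130),s(606,503)),('--',(134,320),s(662,347)),('++',(426,128),s(150,458)),('+-',(411,309),s(250,298))]:
    X,r=tri([('w9',w),sd]);print(k,np.round(X,4),r)
rel([.485,.247,.24],-.243)
E
```

```text
-+ [ 0.4771 -0.1324  0.1038] [array([-3. ,  1.5]), array([-0.6,  0.3])]
-- [ 0.4909 -0.2519  0.1029] [array([-0.2,  0.2]), array([-0.,  0.])]
++ [ 0.6566 -0.1129  0.0871] [array([-0.9,  0.1]), array([-0.2, -0.1])]
+- [ 0.6677 -0.2285  0.0962] [array([-4.1, -0.2]), array([-0.8, -0.3])]
t 10.28 pos [ 0.5792 -0.1789  0.1682] yaw 0.1055 tilt [-0.002  0.002] F [-0.4 -0.  -4.7] M [-0.05 -0.12 -0.04] w 0.0082
tx,ty,tz mm [ -49.  -433.6  -70.9] spin 19.97
```

servo_tool([
  {"tx": 0, "ty": 0, "tz": -0.01, "spin": 0},
  {"tx": 0, "ty": 0, "tz": -0.025, "spin": 0},
  {"tx": 0, "ty": -0.002, "tz": -0.04, "spin": 0},
  {"tx": -0.001, "ty": -0.008, "tz": -0.055, "spin": 0},
  {"tx": -0.002, "ty": -0.018, "tz": -0.065, "spin": 0.5},
  {"tx": -0.004, "ty": -0.032, "tz": -0.07, "spin": 1},
  {"tx": -0.006, "ty": -0.05, "tz": -0.072, "spin": 2},
  {"tx": -0.008, "ty": -0.072, "tz": -0.072, "spin": 3},
])

```text
t: 10.95
eef_pos: [0.5637, -0.1081, 0.2413]
eef_rot: [-0.001, 1.0, 0.025, -0.0]
force: [0.6, -0.9, -5.1]
width: 0.0084
```

```bash
python3 -c "
from h import *
rel([.485,.247,.24],-.243)"
```

```text
t 10.95 pos [ 0.5637 -0.1081  0.2413] yaw 0.0504 tilt [-0.     0.001] F [ 0.6 -0.9 -5.1] M [-0.01 -0.08 -0.02] w 0.0084
tx,ty,tz mm [ -60.7 -358.6    1.7] spin 16.81
```

servo_tool([
  {"tx": -0.004, "ty": -0.024, "tz": 0, "spin": 1},
  {"tx": -0.008, "ty": -0.05, "tz": 0, "spin": 2},
  {"tx": -0.013, "ty": -0.078, "tz": 0, "spin": 4},
  {"tx": -0.018, "ty": -0.108, "tz": 0, "spin": 6},
  {"tx": -0.023, "ty": -0.138, "tz": 0, "spin": 8},
  {"tx": -0.028, "ty": -0.168, "tz": 0, "spin": 9},
  {"tx": -0.033, "ty": -0.196, "tz": 0, "spin": 10},
  {"tx": -0.038, "ty": -0.224, "tz": 0, "spin": 11},
])

```text
t: 11.62
eef_pos: [0.5134, 0.1157, 0.2421]
eef_rot: [-0.001, 0.997, -0.071, -0.0]
force: [0.3, 0.6, -4.6]
width: 0.0083
```

```bash
python3 -c "
from h import *
rel([.485,.247,.24],-.243)"
```

```text
t 11.62 pos [0.5134 0.1157 0.2421] yaw -0.1421 tilt [-0.     0.001] F [ 0.3  0.6 -4.6] M [-0.   -0.09  0.01] w 0.0083
tx,ty,tz mm [ -46.7 -125.9    2.2] spin 5.78
```

```bash
python3 -c "
from h import *
rel([.4938,.2454,.24],-.243)"
```

```text
t 11.62 pos [0.5134 0.1157 0.2421] yaw -0.1421 tilt [-0.     0.001] F [ 0.3  0.6 -4.6] M [-0.   -0.09  0.01] w 0.0083
tx,ty,tz mm [ -37.8 -125.6    2.2] spin 5.78
```

servo_tool([
  {"tx": -0.008, "ty": -0.026, "tz": 0, "spin": 1},
  {"tx": -0.015, "ty": -0.05, "tz": 0, "spin": 2},
  {"tx": -0.021, "ty": -0.072, "tz": 0, "spin": 3},
  {"tx": -0.027, "ty": -0.092, "tz": 0, "spin": 4},
  {"tx": -0.032, "ty": -0.108, "tz": 0, "spin": 5},
  {"tx": -0.036, "ty": -0.12, "tz": 0, "spin": 5.8},
  {"tx": -0.038, "ty": -0.126, "tz": 0, "spin": 5.8},
  {"tx": -0.038, "ty": -0.126, "tz": 0, "spin": 5.8},
])

```text
t: 12.28
eef_pos: [0.4927, 0.2478, 0.2426]
eef_rot: [-0.001, 0.993, -0.12, -0.0]
force: [-0.1, 0.1, -4.9]
width: 0.0085
```

```bash
python3 -c "
from h import *
rel([.4938,.2454,.24],-.243);snap('wrist','w10');snap('side','s10');snap('top','t10')"
```

```text
t 12.28 pos [0.4927 0.2478 0.2426] yaw -0.2402 tilt [-0.     0.002] F [-0.1  0.1 -4.9] M [0.06 0.02 0.06] w 0.0085
tx,ty,tz mm [1.7 2.1 2.5] spin 0.16
```

View pics/w10.png

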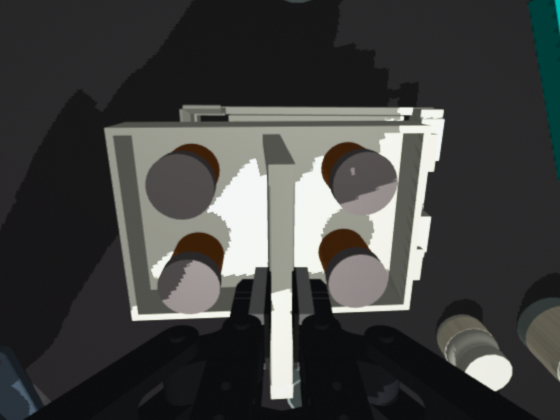

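View pics/s10.png

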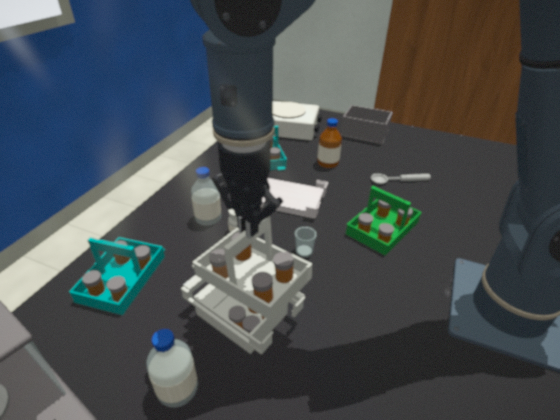

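View pics/t10.png

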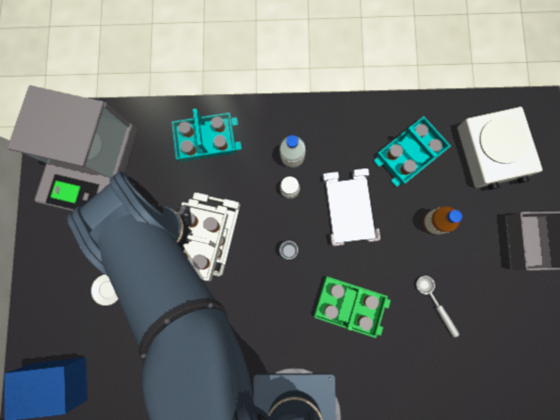

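```bash
python3 -c "
from h import *
crop('w10',370,85,460,300,3.6,'w10c'); crop('w10',100,90,280,200,4.2,'w10d'); 
z=.2426+.007
for p in[(280.5,398),(281,300)]: print(np.round(atz('w10',p,z),4))
c,s=np.cos(-.2402),np.sin(-.2402)
for p in[(280.5,398),(281,300)]:
  d=atz('w10',p,z)[:2]-[.4927,.2478]; print(np.round([c*d[0]+s*d[1],-s*d[0]+c*d[1]],4))
# predicted seat lips in w10
import fit
p=fit.p
for q in[(97,25,.0175),(115,25,.0175),(97,59,.0175),(115,59,.0175),(97,-25,.0175),(115,-25,.0175),(115,-59,.0175),(-96.5,66.5,.022),(-75-13,60,0)]: print(q,np.round(proj('w10',fit.P(p,q)),1))
"
```

```text
[0.4802 0.1941 0.2496]
[0.4925 0.2439 0.2496]
[ 0.0006 -0.0552]
[ 0.0008 -0.0038]
[ 0.5084  0.2418 -0.2429 -0.0012]
[[-0.7, -0.4], [-0.4, 0.3], [0.2, -0.2], [0.5, 0.3], [-0.0, 0.1], [0.0, -0.2], [-0.1, 0.6], [0.1, -0.3], [0.1, -0.4]]
[ 0.5209  0.2376 -0.2453 -0.0015]
[[2.2, -0.6], [-1.7, -1.1], [-1.6, 0.5], [0.9, -2.7], [-0.9, 1.5], [0.1, -0.2], [1.2, 0.9]]
guides pred [array([100., 212.]), array([603., 332.])] [array([173., 501.]), array([514., 124.])]
(97, 25, 0.0175) [414.9 158.9]
(115, 25, 0.0175) [436.2 159. ]
(97, 59, 0.0175) [419.8 117.5]
(115, 59, 0.0175) [441.8 117.6]
(97, -25, 0.0175) [408.4 214.9]
(115, -25, 0.0175) [428.7 215. ]
(115, -59, 0.0175) [423.9 250.1]
(-96.5, 66.5, 0.022) [180.6 107.3]
(-88, 60, 0) [197.6 113.9]
```

View pics/w10c.png

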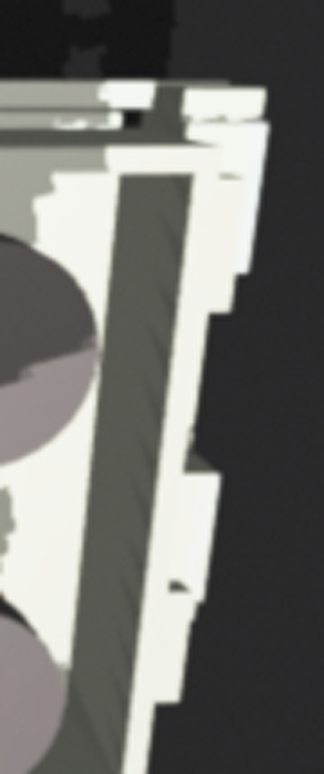

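View pics/w10d.png

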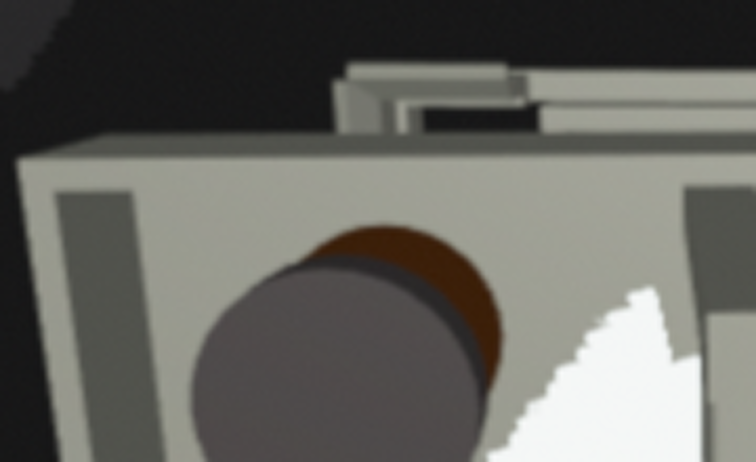

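```bash
python3 -c "
from h import *
rel([.4981,.2445,.19],-.243)"
```

```text
t 12.43 pos [0.4938 0.2446 0.2422] yaw -0.244 tilt [-0.  0.] F [ 0.5 -0.8 -5.7] M [-0.09 -0.   -0.05] w 0.0081
tx,ty,tz mm [ 4.2 -0.9 52.2] spin -0.06
```

servo_tool([
  {"tx": 0.001, "ty": 0, "tz": 0.008, "spin": 0},
  {"tx": 0.002, "ty": -0.001, "tz": 0.018, "spin": 0},
  {"tx": 0.003, "ty": -0.001, "tz": 0.028, "spin": 0},
  {"tx": 0.004, "ty": -0.001, "tz": 0.037, "spin": 0},
  {"tx": 0.004, "ty": -0.001, "tz": 0.044, "spin": 0},
  {"tx": 0.004, "ty": -0.001, "tz": 0.049, "spin": 0},
  {"tx": 0.004, "ty": -0.001, "tz": 0.052, "spin": 0},
  {"tx": 0.004, "ty": -0.001, "tz": 0.052, "spin": 0},
], gripper=0, force=30)

```text
t: 13.1
eef_pos: [0.4976, 0.2446, 0.1895]
eef_rot: [0.0, 0.993, -0.122, -0.001]
force: [0.4, -0.3, -4.7]
width: 0.0081
```

```bash
python3 -c "
from h import *
rel([.4981,.2445,.19],-.243);snap('wrist','w11');snap('side','s11');crop('s11',170,215,325,355,5,'s11c')"
```

```text
t 13.1 pos [0.4976 0.2446 0.1895] yaw -0.2438 tilt [-0.001 -0.   ] F [ 0.4 -0.3 -4.7] M [-0.02  0.05 -0.01] w 0.0081
tx,ty,tz mm [ 0.5 -0.  -0.5] spin -0.05
```

View pics/s11c.png

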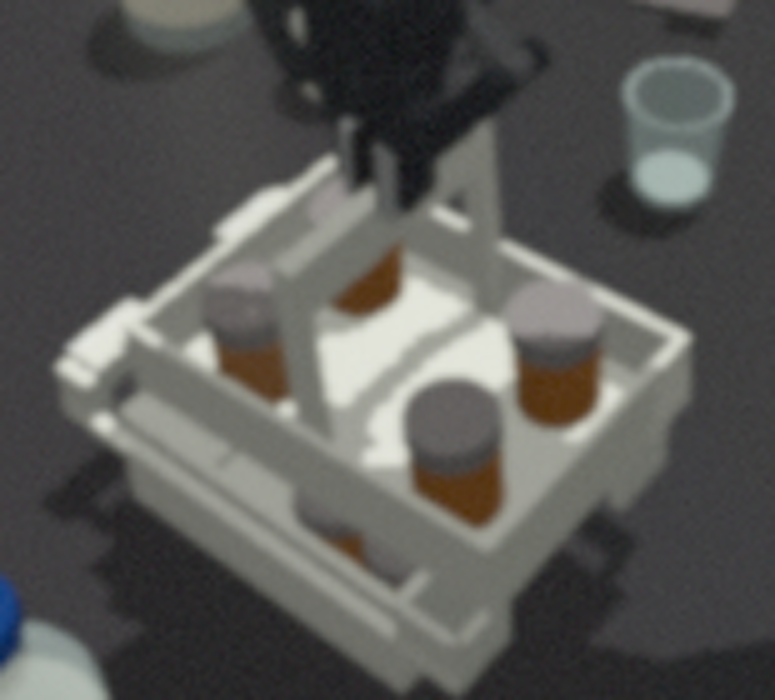

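View pics/w11.png

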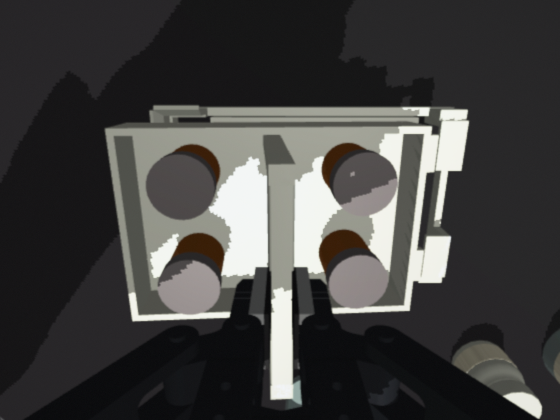

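```bash
python3 -c "
from h import *
crop('w11',380,90,480,300,3.6,'w11c')
import fit
p=[.5101,.2403,-.243,0]
for q in[(97,25,.0175),(115,25,.0175),(115,59,.0175),(97,-25,.0175),(115,-25,.0175),(97,-59,.0175),(115,-59,.0175)]: print(q,np.round((proj('w11',fit.P(p,q))-[380,90])*3.6,0))
"
```

```text
[ 0.5084  0.2418 -0.2429 -0.0012]
[[-0.7, -0.4], [-0.4, 0.3], [0.2, -0.2], [0.5, 0.3], [-0.0, 0.1], [0.0, -0.2], [-0.1, 0.6], [0.1, -0.3], [0.1, -0.4]]
[ 0.5209  0.2376 -0.2453 -0.0015]
[[2.2, -0.6], [-1.7, -1.1], [-1.6, 0.5], [0.9, -2.7], [-0.9, 1.5], [0.1, -0.2], [1.2, 0.9]]
guides pred [array([100., 212.]), array([603., 332.])] [array([173., 501.]), array([514., 124.])]
(97, 25, 0.0175) [202. 291.]
(115, 25, 0.0175) [294. 291.]
(115, 59, 0.0175) [322. 113.]
(97, -25, 0.0175) [170. 527.]
(115, -25, 0.0175) [257. 527.]
(97, -59, 0.0175) [151. 673.]
(115, -59, 0.0175) [234. 673.]
```

View pics/w11c.png

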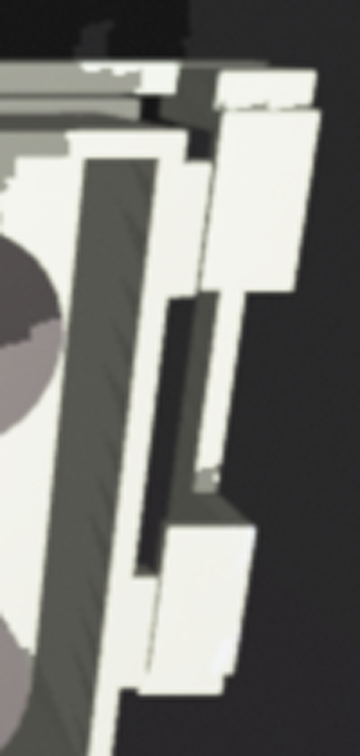

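```bash
python3 - 2>/dev/null <<'E' | tail -8
from h import *
c,s=np.cos(-.243),np.sin(-.243)
for u,v in[(211,162),(197,297),(157,577),(140,690)]:
    d=atz('w11',(380+u/3.6,90+v/3.6),.087)[:2]-[.5101,.2403]; print(np.round(1000*np.array([c*d[0]+s*d[1],-s*d[0]+c*d[1]]),1))
rel([.4981,.2445,.177],-.243)
E
```

```text
[89.4 51.7]
[90.1 27. ]
[ 89.6 -29.8]
[ 89.1 -55. ]
t 13.2 pos [0.498  0.2449 0.1904] yaw -0.2439 tilt [-0.  0.] F [-0.5  0.9 -4.6] M [ 0.02  0.01 -0.06] w 0.0081
tx,ty,tz mm [ 0.2  0.3 13.4] spin -0.05
```

servo_tool([
  {"tx": 0, "ty": -0.001, "tz": 0.003, "spin": 0},
  {"tx": 0, "ty": -0.001, "tz": 0.006, "spin": 0},
  {"tx": 0, "ty": -0.001, "tz": 0.009, "spin": 0},
  {"tx": 0, "ty": -0.001, "tz": 0.011, "spin": 0},
  {"tx": 0, "ty": -0.001, "tz": 0.013, "spin": 0},
  {"tx": 0, "ty": -0.001, "tz": 0.014, "spin": 0},
  {"tx": 0, "ty": -0.001, "tz": 0.015, "spin": 0},
  {"tx": 0, "ty": -0.001, "tz": 0.015, "spin": 0},
])

```text
t: 13.87
eef_pos: [0.4982, 0.2458, 0.1752]
eef_rot: [-0.0, 0.993, -0.122, -0.0]
force: [-1.5, -0.2, -4.8]
width: 0.0085
```

```bash
python3 -c "
from h import *
rel([.4981,.2445,.19],-.243);snap('wrist','w12');snap('side','s12');crop('s12',170,215,325,355,5,'s12c')"
```

```text
t 13.87 pos [0.4982 0.2458 0.1752] yaw -0.2439 tilt [-0.  0.] F [-1.5 -0.2 -4.8] M [-0.03 -0.04  0.01] w 0.0085
tx,ty,tz mm [  0.2   1.3 -14.8] spin -0.05
```

View pics/s12c.png

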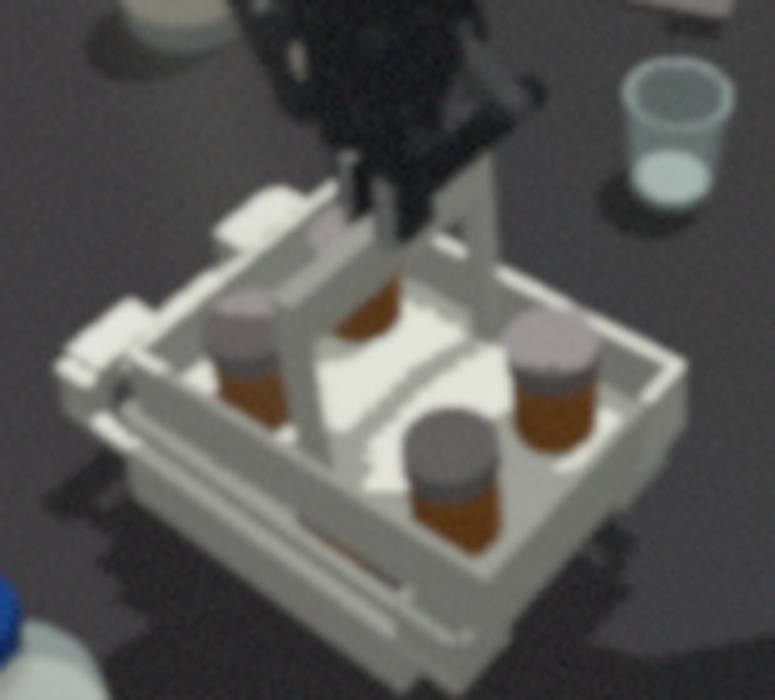

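View pics/w12.png

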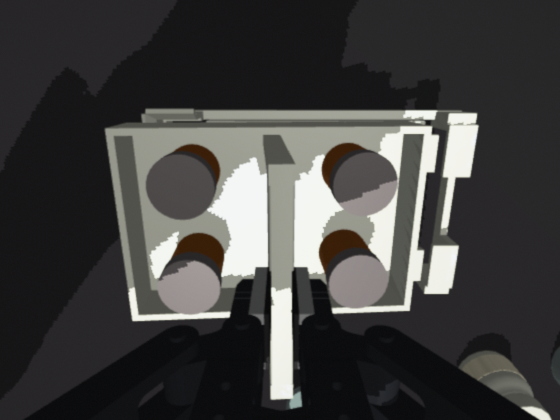

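servo_tool([
  {"tx": 0, "ty": 0, "tz": 0.001, "spin": 0},
  {"tx": 0.001, "ty": 0, "tz": 0.002, "spin": 0},
  {"tx": 0.002, "ty": 0, "tz": 0.003, "spin": 0},
  {"tx": 0.003, "ty": 0, "tz": 0.004, "spin": 0},
  {"tx": 0.004, "ty": 0, "tz": 0.005, "spin": 0},
  {"tx": 0.005, "ty": 0, "tz": 0.006, "spin": 0},
  {"tx": 0.005, "ty": 0, "tz": 0.006, "spin": 0},
  {"tx": 0.005, "ty": 0, "tz": 0.006, "spin": 0},
])

```text
t: 14.63
eef_pos: [0.5033, 0.2447, 0.1695]
eef_rot: [-0.0, 0.993, -0.122, 0.0]
force: [0.2, -0.4, -1.9]
width: 0.0082
```

```bash
python3 -c "
from h import *
rel([.4981,.2445,.19],-.243);snap('wrist','w13');snap('side','s13');crop('s13',170,215,325,355,5,'s13c');crop('w13',380,90,480,300,3.6,'w13c')"
```

```text
t 14.63 pos [0.5033 0.2447 0.1695] yaw -0.244 tilt [0.    0.001] F [ 0.2 -0.4 -1.9] M [ 0.    0.3  -0.01] w 0.0082
tx,ty,tz mm [ -5.    1.4 -20.5] spin -0.06
```

View pics/s13c.png

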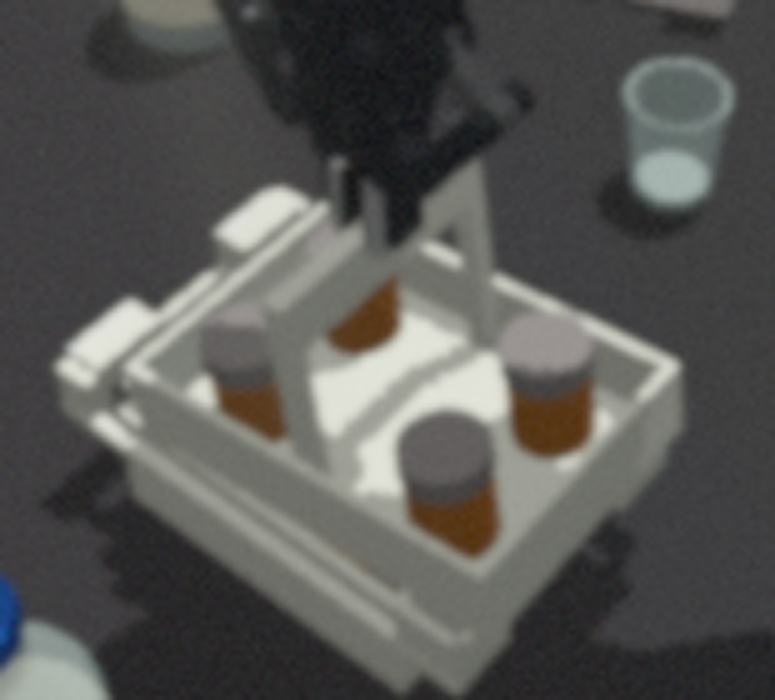

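View pics/w13c.png

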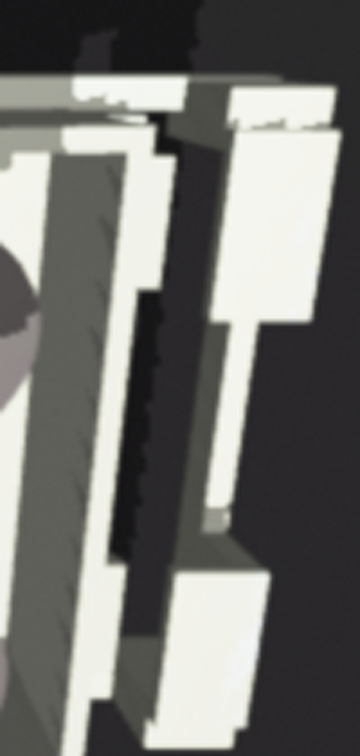

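```bash
python3 - 2>/dev/null <<'E' | tail -24
from h import *
c,s=np.cos(-.243),np.sin(-.243)
for z in(.063,.068,.075):
  for u,v in[(176,157),(162,290),(125,565),(107,698)]:
    d=atz('w13',(380+u/3.6,90+v/3.6),z)[:2]-[.5101,.2403]; print(z,np.round(1000*np.array([c*d[0]+s*d[1],-s*d[0]+c*d[1]]),1))
# rim corners
crop('w13',95,105,440,325,2.3,'w13r')
E
```

```text
0.063 [90.2 53.6]
0.063 [90.7 28.9]
0.063 [ 90.1 -27.5]
0.063 [ 89.7 -57.7]
0.068 [88.3 54.2]
0.068 [88.7 30. ]
0.068 [ 88.1 -25.3]
0.068 [ 87.8 -54.8]
0.075 [85.6 55. ]
0.075 [86.  31.5]
0.075 [ 85.4 -22.2]
0.075 [ 85.1 -50.9]
```

View pics/w13r.png

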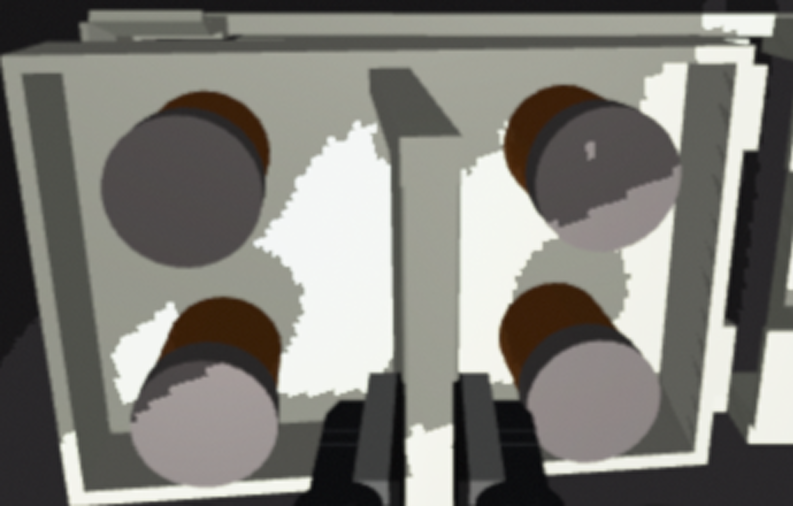

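servo_tool([
  {"tx": 0, "ty": 0, "tz": 0.001, "spin": 0},
  {"tx": 0.001, "ty": 0, "tz": 0.002, "spin": 0},
  {"tx": 0.002, "ty": 0, "tz": 0.002, "spin": 0},
  {"tx": 0.003, "ty": 0, "tz": 0.003, "spin": 0},
  {"tx": 0.003, "ty": 0, "tz": 0.003, "spin": 0},
  {"tx": 0.003, "ty": 0, "tz": 0.003, "spin": 0},
  {"tx": 0.003, "ty": 0, "tz": 0.003, "spin": 0},
  {"tx": 0.003, "ty": 0, "tz": 0.003, "spin": 0},
])

```text
t: 15.4
eef_pos: [0.5048, 0.2445, 0.1679]
eef_rot: [-0.0, 0.993, -0.121, -0.0]
force: [-9.4, -2.2, 18.6]
width: 0.0087
```

```bash
python3 -c "
from h import *
rel([.4981,.2445,.19],-.243);snap('wrist','w14');crop('w14',380,90,480,300,3.6,'w14c')"
```

```text
t 15.4 pos [0.5048 0.2445 0.1679] yaw -0.2432 tilt [-0.001  0.001] F [-9.4 -2.2 18.6] M [-0.48  2.4   0.05] w 0.0087
tx,ty,tz mm [ -6.5   1.5 -22.1] spin -0.01
```

View pics/w14c.png

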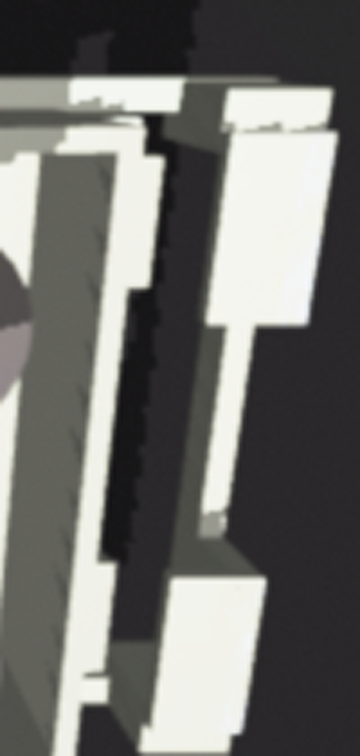

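servo_tool([
  {"tx": 0, "ty": 0, "tz": -0.001, "spin": 0},
  {"tx": 0, "ty": 0, "tz": -0.002, "spin": 0},
  {"tx": 0.001, "ty": 0, "tz": -0.002, "spin": 0},
  {"tx": 0.002, "ty": 0, "tz": -0.002, "spin": 0},
  {"tx": 0.003, "ty": 0, "tz": -0.002, "spin": 0},
  {"tx": 0.004, "ty": 0, "tz": -0.002, "spin": 0},
  {"tx": 0.005, "ty": 0, "tz": -0.002, "spin": 0},
  {"tx": 0.005, "ty": 0, "tz": -0.002, "spin": 0},
])

```text
t: 16.12
eef_pos: [0.5099, 0.2431, 0.1697]
eef_rot: [-0.0, 0.993, -0.121, -0.0]
force: [-0.1, 0.1, -3.2]
width: 0.0085
```

```bash
python3 -c "
from h import *
rel([.4981,.2445,.19],-.243);snap('wrist','w15');crop('w15',380,90,480,300,3.6,'w15c');snap('side','s15');crop('s15',170,215,325,355,5,'s15c')"
```

```text
t 16.12 pos [0.5099 0.2431 0.1697] yaw -0.2435 tilt [-0.001  0.001] F [-0.1  0.1 -3.2] M [0.09 0.33 0.02] w 0.0085
tx,ty,tz mm [-11.8   1.5 -20.3] spin -0.03
```

View pics/w15c.png

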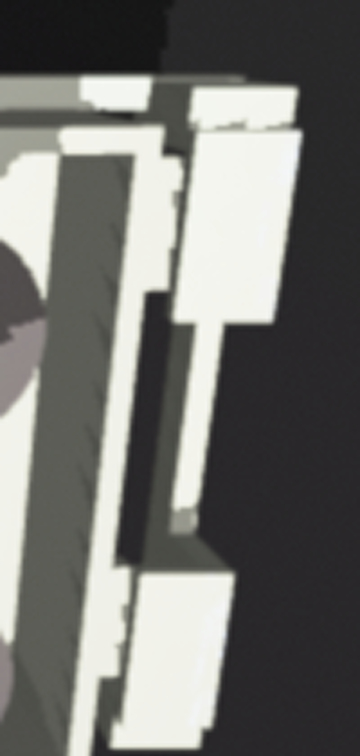

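View pics/s15c.png

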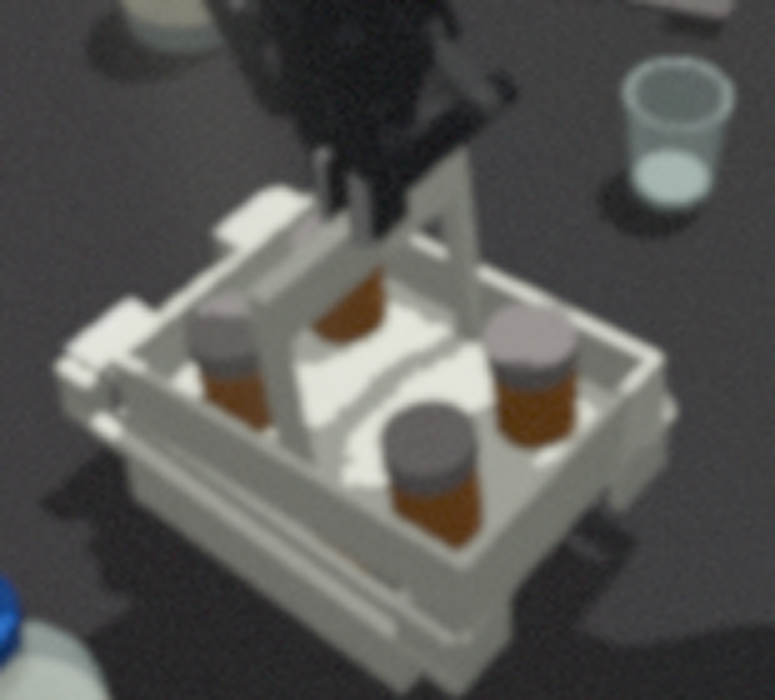

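```bash
python3 - 2>/dev/null <<'E' | tail -6
from h import *
c,s=np.cos(-.243),np.sin(-.243)
def l(u,v,z):
    d=atz('w15',(380+u/3.6,90+v/3.6),z)[:2]-[.5101,.2403]; print(z,np.round(1000*np.array([c*d[0]+s*d[1],-s*d[0]+c*d[1]]),1))
l(183,157,.064);l(169,290,.064);l(129,567,.064)
l(301,130,.0725);l(275,322,.0725);l(235,573,.0725)
E
```

```text
0.064 [97.9 53.8]
0.064 [98.4 29.2]
0.064 [ 97.3 -27.4]
0.0725 [114.5  59.5]
0.0725 [115.1  25.1]
0.0725 [114.7 -24.9]
```

servo_tool([
  {"tx": 0.001, "ty": 0, "tz": 0, "spin": 0},
  {"tx": 0.002, "ty": 0.0005, "tz": 0, "spin": 0},
  {"tx": 0.003, "ty": 0.0005, "tz": 0, "spin": 0},
  {"tx": 0.004, "ty": 0.0005, "tz": 0, "spin": 0},
  {"tx": 0.005, "ty": 0.0005, "tz": 0, "spin": 0},
  {"tx": 0.006, "ty": 0.0005, "tz": 0, "spin": 0},
  {"tx": 0.006, "ty": 0.0005, "tz": 0, "spin": 0},
  {"tx": 0.006, "ty": 0.0005, "tz": 0, "spin": 0},
])

```text
t: 16.88
eef_pos: [0.5156, 0.241, 0.1697]
eef_rot: [-0.0, 0.993, -0.122, -0.0]
force: [0.6, 0.0, -7.1]
width: 0.0081
```

```bash
python3 -c "
from h import *
rel([.4981,.2445,.19],-.243);snap('wrist','w16');crop('w16',95,90,475,300,2,'w16c');snap('side','s16');crop('s16',170,215,325,355,5,'s16c')"
```

```text
t 16.88 pos [0.5156 0.241  0.1697] yaw -0.2436 tilt [-0.001  0.   ] F [ 0.6  0.  -7.1] M [ 0.06 -0.01 -0.03] w 0.0081
tx,ty,tz mm [-17.8   0.9 -20.3] spin -0.04
```

View pics/w16c.png

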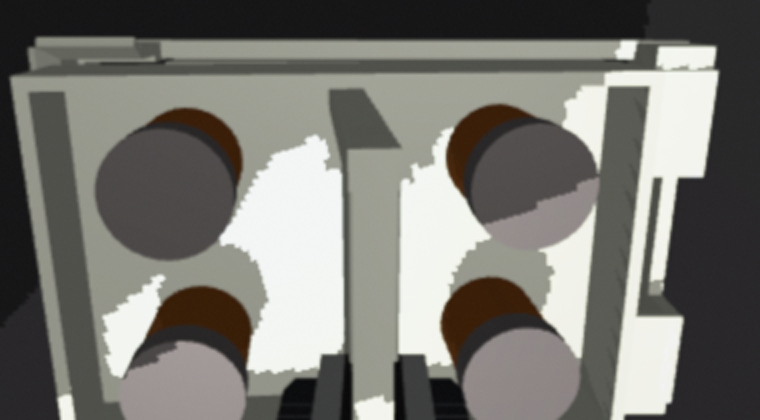

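View pics/s16c.png

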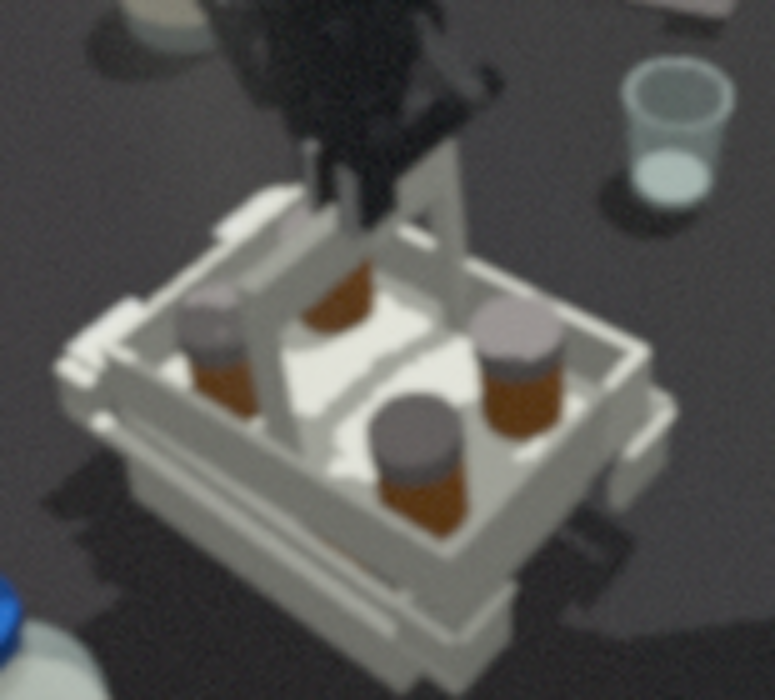

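servo_tool([
  {"tx": 0.001, "ty": 0, "tz": 0, "spin": 0},
  {"tx": 0.002, "ty": 0, "tz": 0, "spin": 0},
  {"tx": 0.003, "ty": 0, "tz": 0, "spin": 0},
  {"tx": 0.004, "ty": 0, "tz": 0.001, "spin": 0},
  {"tx": 0.003, "ty": 0, "tz": 0.002, "spin": 0},
  {"tx": 0.002, "ty": 0, "tz": 0.003, "spin": 0},
  {"tx": 0.001, "ty": 0, "tz": 0.003, "spin": 0},
  {"tx": 0.001, "ty": 0, "tz": 0.003, "spin": 0},
])

```text
t: 17.65
eef_pos: [0.5164, 0.2409, 0.1667]
eef_rot: [-0.0, 0.993, -0.121, -0.0]
force: [0.2, -0.6, -4.9]
width: 0.0086
```

```bash
python3 -c "
from h import *
rel([.4981,.2445,.19],-.243);snap('wrist','w17');crop('w17',95,90,475,300,2,'w17c');snap('side','s17');crop('s17',170,215,325,355,5,'s17c')"
```

```text
t 17.65 pos [0.5164 0.2409 0.1667] yaw -0.2433 tilt [-0.001  0.   ] F [ 0.2 -0.6 -4.9] M [ 0.03  0.03 -0.04] w 0.0086
tx,ty,tz mm [-18.6   0.9 -23.2] spin -0.01
```

View pics/w17c.png

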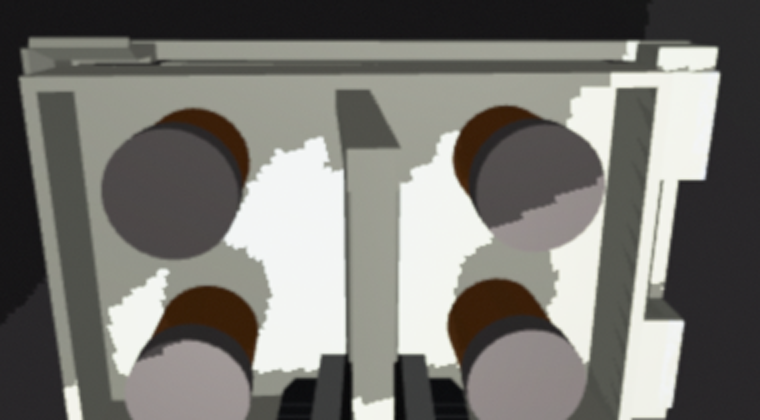

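View pics/s17c.png

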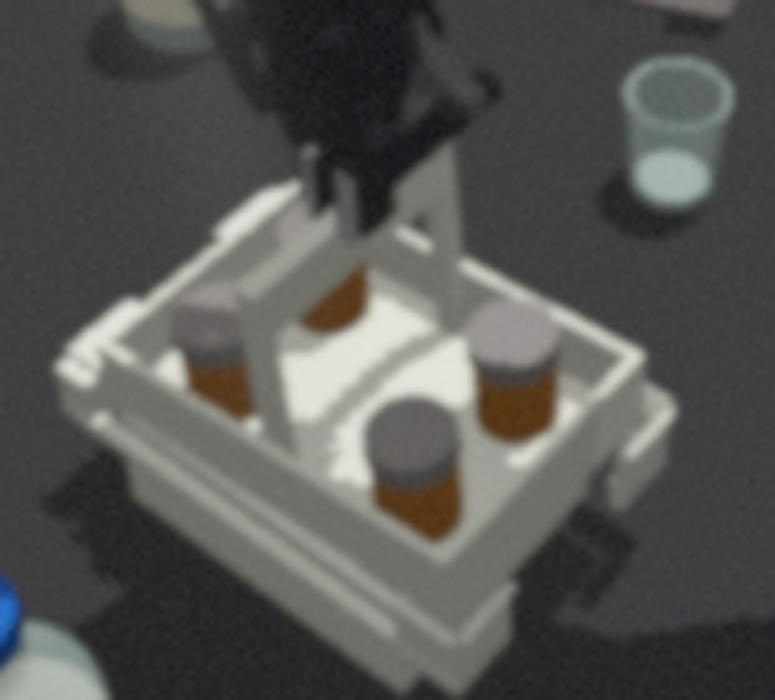

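servo_tool([
  {"tx": 0, "ty": 0, "tz": 0.001, "spin": 0},
  {"tx": 0, "ty": 0, "tz": 0.002, "spin": 0},
  {"tx": -0.001, "ty": 0, "tz": 0.003, "spin": 0},
  {"tx": -0.001, "ty": 0, "tz": 0.004, "spin": 0},
  {"tx": -0.002, "ty": 0, "tz": 0.004, "spin": 0},
  {"tx": -0.002, "ty": 0, "tz": 0.004, "spin": 0},
  {"tx": -0.002, "ty": 0, "tz": 0.004, "spin": 0},
  {"tx": -0.002, "ty": 0, "tz": 0.004, "spin": 0},
])

```text
t: 18.42
eef_pos: [0.5147, 0.2414, 0.1629]
eef_rot: [-0.0, 0.993, -0.121, -0.0]
force: [-0.4, -0.8, -4.4]
width: 0.0082
```

```bash
python3 -c "
from h import *
rel([.4981,.2445,.19],-.243);snap('wrist','w18');crop('w18',95,90,475,300,2,'w18c');snap('side','s18');crop('s18',170,215,325,355,5,'s18c')"
```

```text
t 18.42 pos [0.5147 0.2414 0.1629] yaw -0.2434 tilt [-0.  0.] F [-0.4 -0.8 -4.4] M [-0.02 -0.05 -0.  ] w 0.0082
tx,ty,tz mm [-16.9   0.9 -27.1] spin -0.02
```

View pics/w18c.png

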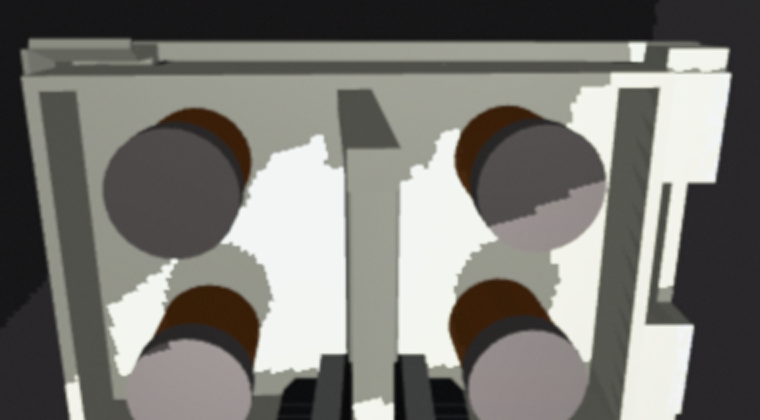

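View pics/s18c.png

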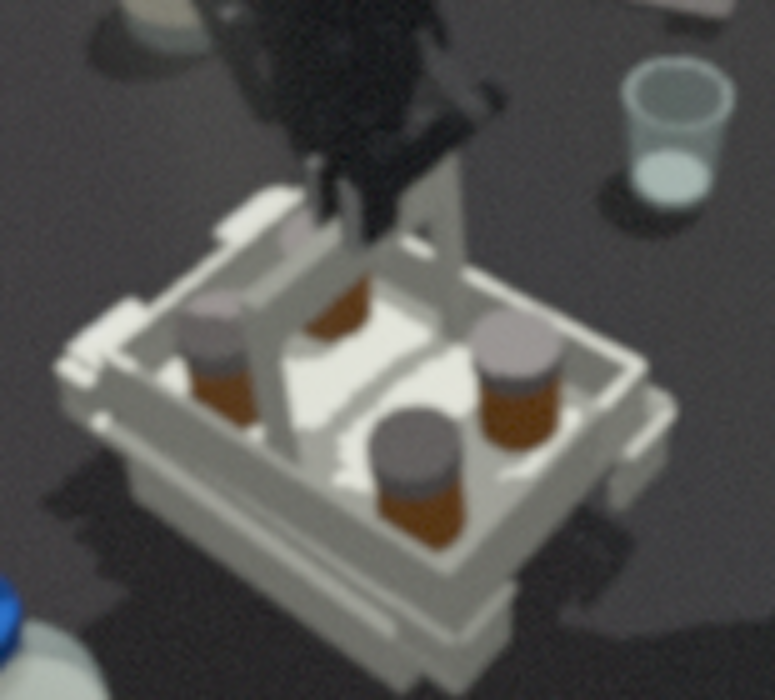

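servo_tool([
  {"tx": 0, "ty": 0, "tz": 0.001, "spin": 0},
  {"tx": 0, "ty": 0, "tz": 0.002, "spin": 0},
  {"tx": -0.001, "ty": 0, "tz": 0.003, "spin": 0},
  {"tx": -0.001, "ty": 0, "tz": 0.004, "spin": 0},
  {"tx": -0.001, "ty": 0, "tz": 0.004, "spin": 0},
  {"tx": -0.001, "ty": 0, "tz": 0.004, "spin": 0},
  {"tx": -0.001, "ty": 0, "tz": 0.004, "spin": 0},
  {"tx": -0.001, "ty": 0, "tz": 0.004, "spin": 0},
])

```text
t: 19.18
eef_pos: [0.5127, 0.2423, 0.1594]
eef_rot: [-0.0, 0.993, -0.121, -0.001]
force: [-6.8, -0.1, 6.8]
width: 0.0083
```

```bash
python3 -c "
from h import *
rel([.4981,.2445,.19],-.243);snap('wrist','w19');crop('w19',95,90,475,300,2,'w19c');snap('side','s19');crop('s19',170,215,325,355,5,'s19c')"
```

```text
t 19.18 pos [0.5127 0.2423 0.1594] yaw -0.2425 tilt [-0.001  0.001] F [-6.8 -0.1  6.8] M [0.09 1.36 0.01] w 0.0083
tx,ty,tz mm [-14.7   1.3 -30.6] spin 0.03
```

View pics/w19c.png

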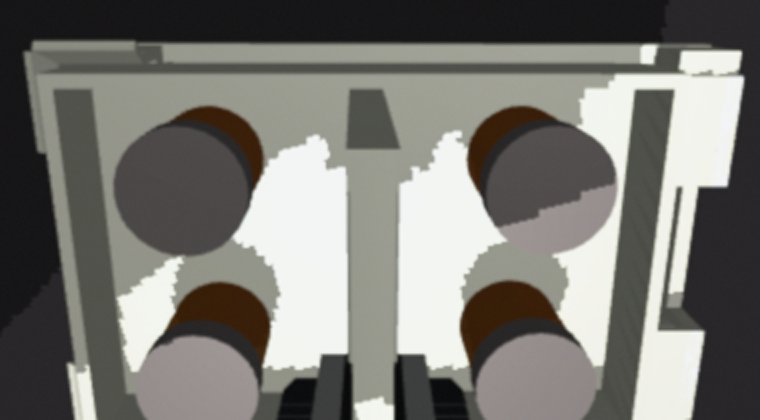

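View pics/s19c.png

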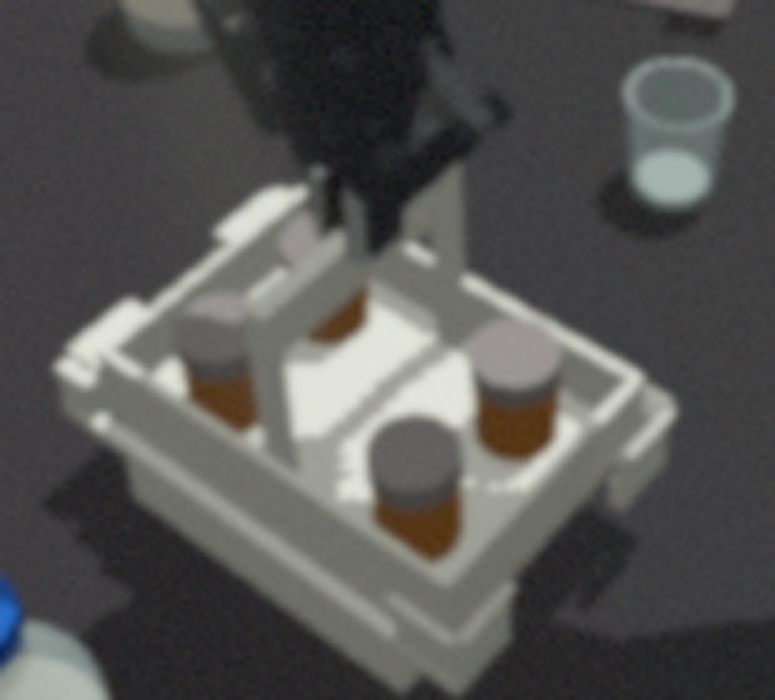

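servo_tool([
  {"tx": -0.001, "ty": 0, "tz": 0, "spin": 0},
  {"tx": -0.002, "ty": 0, "tz": 0, "spin": 0},
  {"tx": -0.002, "ty": 0, "tz": 0, "spin": 0},
  {"tx": -0.002, "ty": 0, "tz": 0.001, "spin": 0},
  {"tx": -0.002, "ty": 0, "tz": 0.001, "spin": 0},
  {"tx": -0.002, "ty": 0, "tz": 0.001, "spin": 0},
  {"tx": -0.002, "ty": 0, "tz": 0.001, "spin": 0},
  {"tx": -0.002, "ty": 0, "tz": 0.001, "spin": 0},
])

```text
t: 19.95
eef_pos: [0.5101, 0.2431, 0.1586]
eef_rot: [-0.0, 0.993, -0.121, -0.001]
force: [-6.2, 0.2, 4.4]
width: 0.0084
```

```bash
python3 -c "
from h import *
rel([.5101,.2403,.158],-.243);snap('wrist','w20');crop('w20',95,90,475,300,2,'w20c');snap('side','s20');crop('s20',170,215,325,355,5,'s20c')"
```

```text
t 19.95 pos [0.5101 0.2431 0.1586] yaw -0.2421 tilt [-0.002  0.001] F [-6.2  0.2  4.4] M [-0.01  0.87 -0.03] w 0.0084
tx,ty,tz mm [0.7 2.7 0.6] spin 0.05
```

View pics/w20c.png

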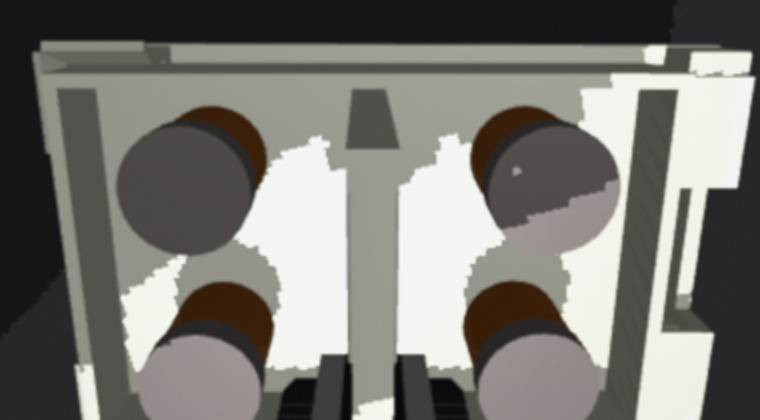

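View pics/s20c.png

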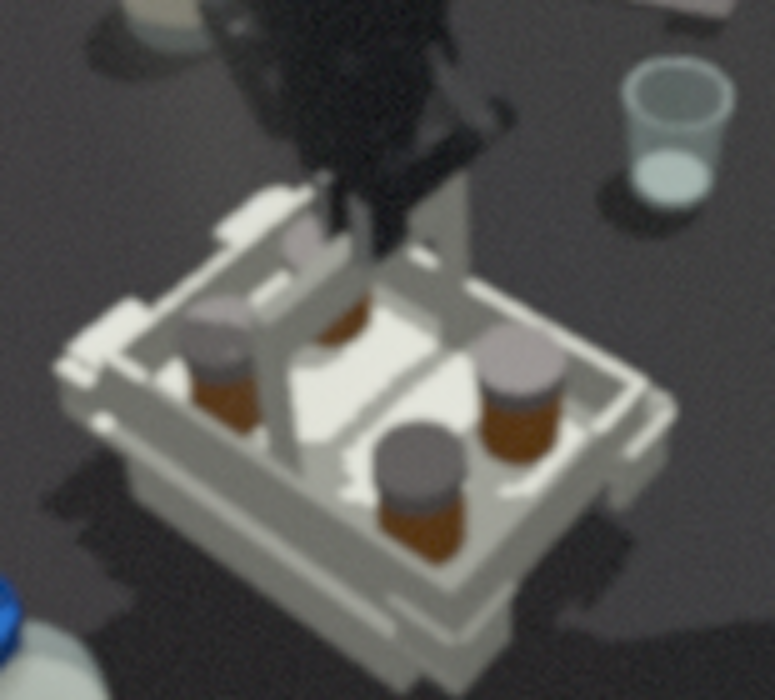

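servo_tool([
  {"tx": 0, "ty": 0, "tz": 0, "spin": 0},
  {"tx": 0, "ty": 0, "tz": 0, "spin": 0},
  {"tx": 0, "ty": 0, "tz": 0, "spin": 0},
  {"tx": 0, "ty": 0, "tz": 0, "spin": 0},
  {"tx": 0, "ty": 0, "tz": -0.003, "spin": 0},
  {"tx": 0, "ty": 0, "tz": -0.01, "spin": 0},
  {"tx": 0, "ty": 0, "tz": -0.025, "spin": 0},
  {"tx": 0, "ty": 0, "tz": -0.04, "spin": 0},
], gripper=0.04)

```text
t: 20.72
eef_pos: [0.5099, 0.243, 0.1993]
eef_rot: [-0.0, 0.993, -0.121, -0.001]
force: [0.5, 0.4, 0.4]
width: 0.0399
```

```bash
python3 -c "
from h import *
rel([.5101,.2403,.158],-.243);snap('wrist','w21');crop('w21',115,90,465,320,2.2,'w21c');snap('side','s21');crop('s21',170,215,325,355,5,'s21c')"
```

```text
t 20.72 pos [0.5099 0.243  0.1993] yaw -0.242 tilt [-0.003  0.001] F [0.5 0.4 0.4] M [ 0.03 -0.01  0.04] w 0.0399
tx,ty,tz mm [ 0.9  2.5 41.3] spin 0.06
```

View pics/w21c.png

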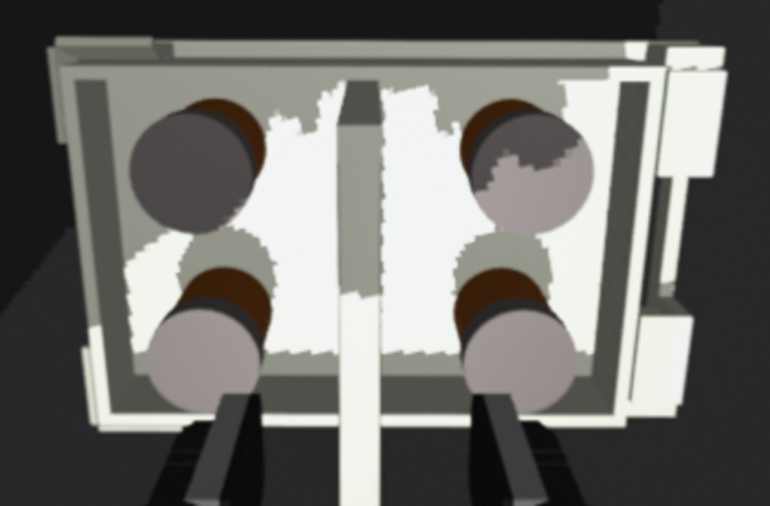

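View pics/s21c.png

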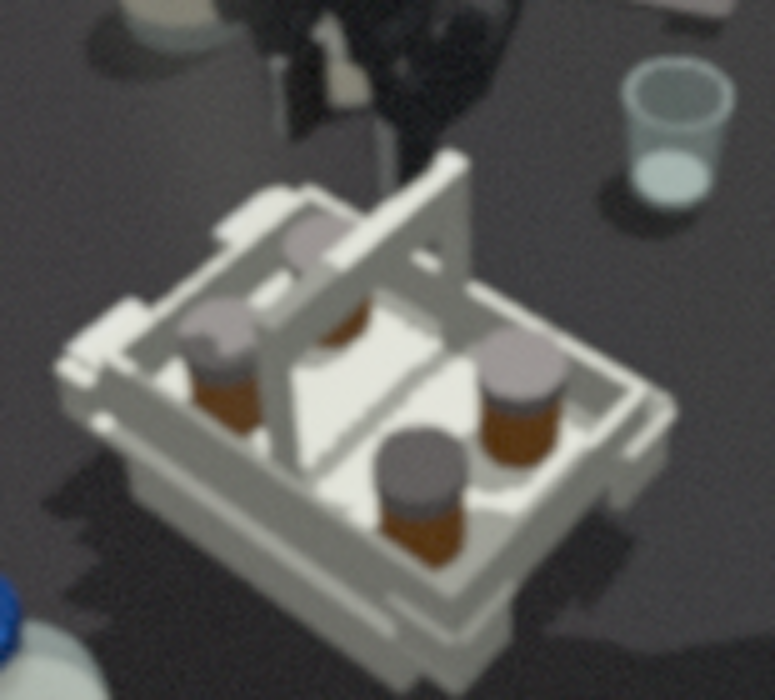

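servo_tool([
  {"tx": 0, "ty": 0, "tz": -0.01, "spin": 0},
  {"tx": 0, "ty": 0, "tz": -0.02, "spin": 0},
  {"tx": 0, "ty": 0, "tz": -0.035, "spin": 0},
  {"tx": 0, "ty": 0.01, "tz": -0.05, "spin": 0},
  {"tx": 0, "ty": 0.02, "tz": -0.06, "spin": 0},
  {"tx": 0, "ty": 0.02, "tz": -0.07, "spin": 0},
  {"tx": 0, "ty": 0.02, "tz": -0.07, "spin": 0},
  {"tx": 0, "ty": 0.02, "tz": -0.07, "spin": 0},
])

```text
t: 21.48
eef_pos: [0.5066, 0.2245, 0.2717]
eef_rot: [-0.002, 0.993, -0.121, 0.001]
force: [0.1, -0.7, 0.3]
width: 0.0399
```

```bash
python3 -c "
from h import *
rel([.5101,.2403,.158],-.243);snap('wrist','w22');crop('w22',130,90,430,320,2.6,'w22c');snap('side','s22');crop('s22',180,225,315,345,5.8,'s22c')"
```

```text
t 21.48 pos [0.5066 0.2245 0.2717] yaw -0.2426 tilt [0.003 0.004] F [ 0.1 -0.7  0.3] M [ 0.03  0.06 -0.02] w 0.0399
tx,ty,tz mm [ -0.6 -15.7 113.7] spin 0.02
```

View pics/w22c.png

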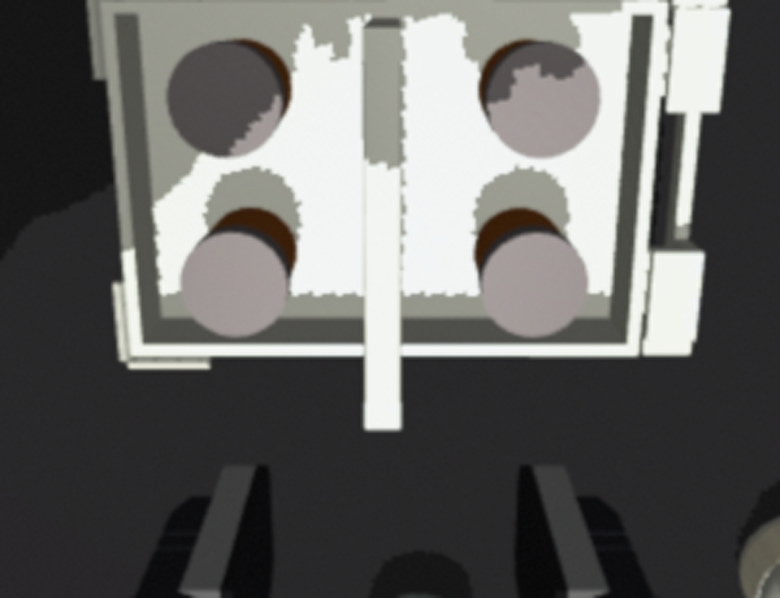

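View pics/s22c.png

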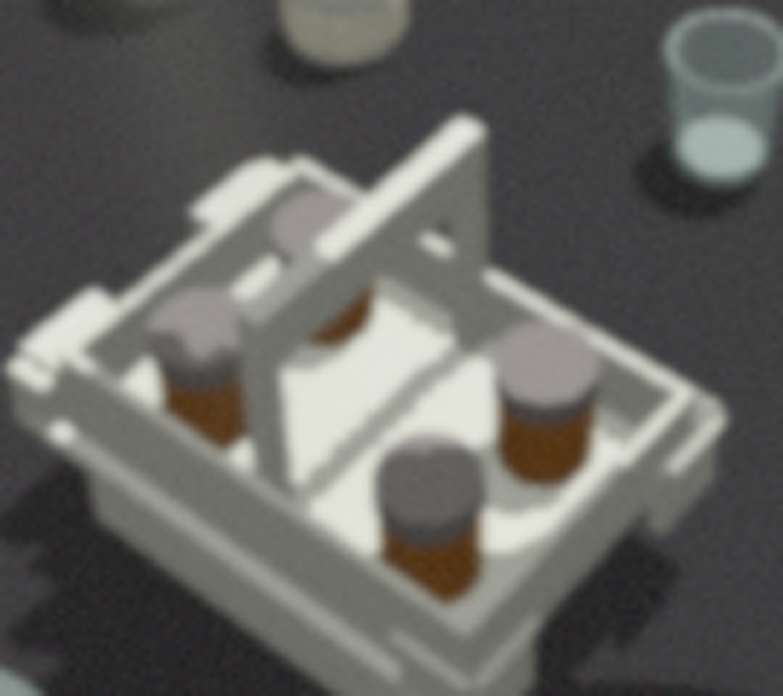

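```bash
python3 - 2>/dev/null <<'E'
from h import *
c,s=np.cos(-.243),np.sin(-.243)
w=lambda u,v:('w22',(130+u/2.6,90+v/2.6)); S=lambda u,v:('s22',(180+u/5.8,225+v/5.8)); v=lambda a,b:('w21',(115+a/2.2,90+b/2.2))
def loc(X): d=X[:2]-[.5101,.2403]; return np.round(1000*np.array([c*d[0]+s*d[1],-s*d[0]+c*d[1],X[2]]),1)
for k,o in {'--':[w(130,356),v(100,427),S(692,390)],'+-':[w(640,355),v(626,427),S(300,160)],'-+':[v(60,65),S(465,634)],'++':[v(666,66),S(75,358)],'h-y':[w(383,430),S(470,120)]}.items():
    X,r=tri(o); print(k,loc(X),*r)
for k,a in {'lip':('w22',w(728,10)[1]),'lip115,25':('w22',w(719,112)[1]),'115,-25':('w22',w(704,253)[1])}.items(): print(k,loc(atz(*a,.0725)))
for k,a in {'--':w(130,356),'+-':w(640,355),'-+21':v(60,65),'++21':v(666,66),'--21':v(100,427),'+-21':v(626,427)}.items(): print(k,loc(atz(*a,.090)))
E
```

```text
-- [-91.9 -58.9  88.8] [ 0.3 -0.2] [ 0.2 -1.9] [ 0.6 -0.7]
+- [ 92.1 -62.1  81.9] [0.1 0.9] [-0.5 -1.9] [ 0.1 -0.3]
-+ [-91.7  62.3  88.9] [ 0.3 -0.6] [ 0.2 -0.1]
++ [89.4 59.3 81.8] [-4.4  3.2] [-1.7 -0.2]
h-y [ -1.  -52.5 163.8] [ 0.4 -0.8] [ 0.3 -0.2]
lip [114.1  58.9  72.5]
lip115,25 [114.7  25.2  72.5]
115,-25 [114.6 -25.2  72.5]
-- [-91.8 -58.7  90. ]
+- [ 89.8 -58.2  90. ]
-+21 [-91.6  62.   90. ]
++21 [89.3 62.2 90. ]
--21 [-91.8 -59.9  90. ]
+-21 [ 89.8 -59.2  90. ]
```

servo_tool([
  {"tx": 0, "ty": 0.02, "tz": -0.01, "spin": 0},
  {"tx": 0, "ty": 0.05, "tz": -0.02, "spin": 0},
  {"tx": 0, "ty": 0.08, "tz": -0.02, "spin": 0},
  {"tx": 0, "ty": 0.11, "tz": -0.02, "spin": 0},
  {"tx": 0, "ty": 0.14, "tz": -0.02, "spin": 0},
  {"tx": 0, "ty": 0.17, "tz": -0.02, "spin": 0},
  {"tx": 0, "ty": 0.19, "tz": -0.02, "spin": 0},
  {"tx": 0, "ty": 0.2, "tz": -0.02, "spin": 0},
])

```text
t: 22.25
eef_pos: [0.4573, 0.0275, 0.2893]
eef_rot: [-0.001, 0.993, -0.122, -0.0]
force: [-0.2, -0.3, -0.4]
width: 0.0399
```

```bash
python3 -c "
from h import *
snap('wrist','w23');snap('top','t23');snap('side','s23');crop('t23',165,180,250,285,5.7,'t23c');crop('s23',175,240,310,355,5.4,'s23c')"
```

```text
(no output)
```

View pics/t23.png

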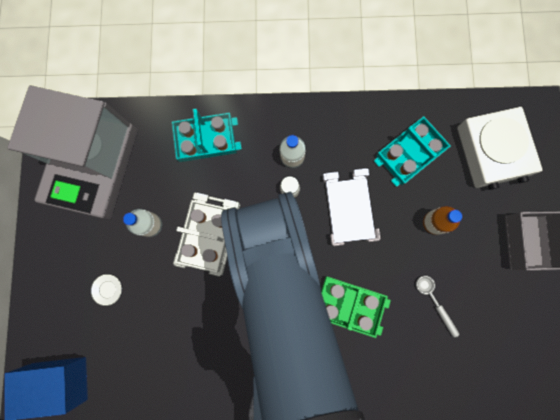

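View pics/t23c.png

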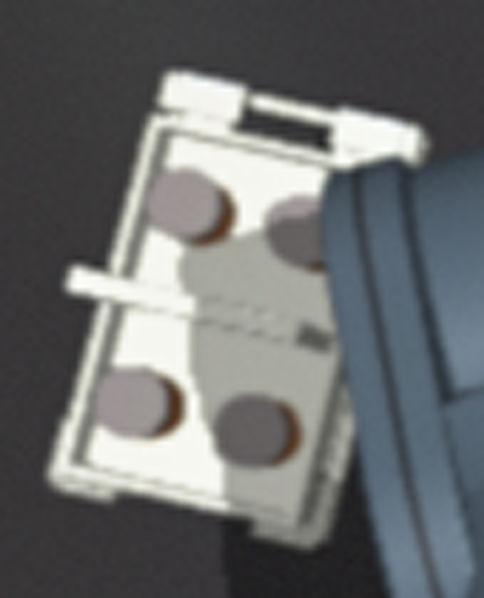

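View pics/s23.png

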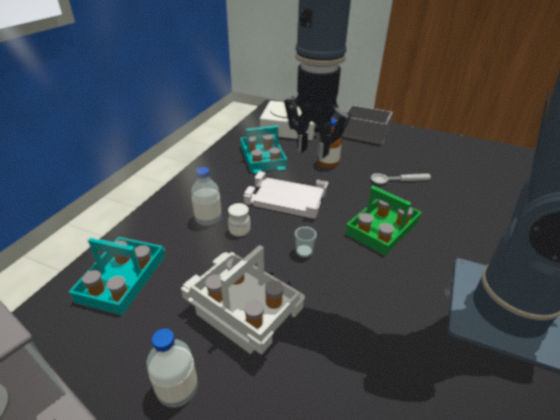

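View pics/w23.png

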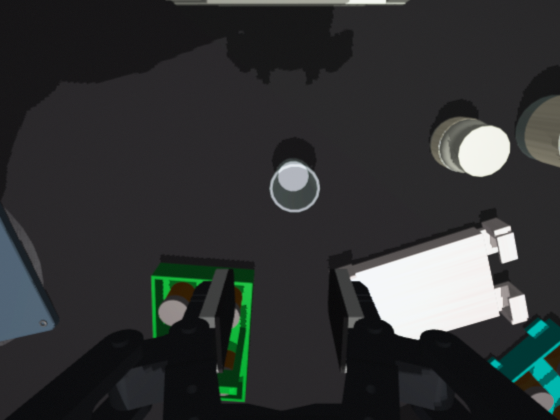

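```bash
python3 - 2>/dev/null <<'E' | tail -4
from h import *
import fit
p=fit.p
for n,q,o in[('++',(89.5,61.3,.035),(75,358)),('+-',(89.5,-58.7,.035),(300,160)),('-+',(-91,61.3,.035),(465,634)),('--',(-91,-58.7,.035),(692,390))]:
    print(n,np.round((proj('s22',fit.P(p,q))-[180,225])*5.8,0),o)
E
```

```text
++ [ 60. 352.] (75, 358)
+- [300. 157.] (300, 160)
-+ [470. 636.] (465, 634)
-- [696. 390.] (692, 390)
```

View pics/s23c.png

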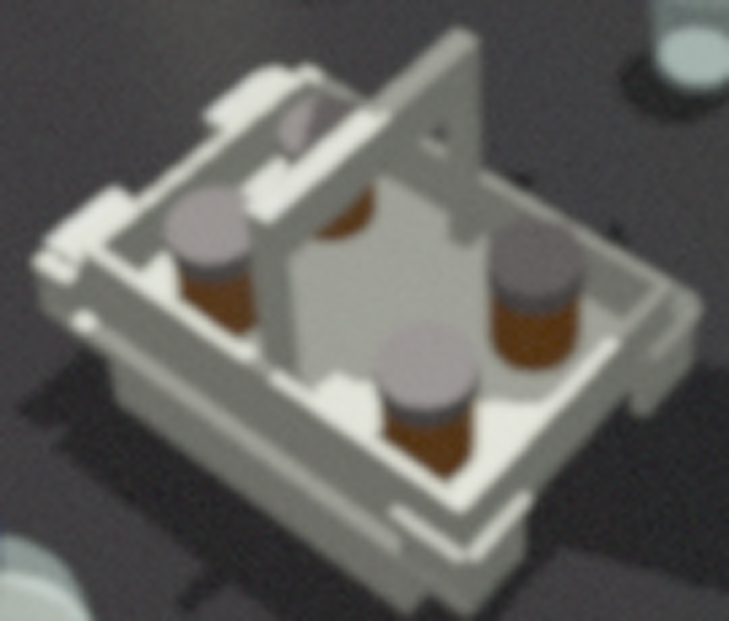

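The four corners in the side view match a flat, registered seating, and the tray's lips haven't moved. Handing in.

```bash
python3 -c "
from h import *
print(env.finish_job())"
```

```text
the job is handed in; nothing more can be done
None
```

The carrier is out of its dock and stacked on the lower tray, released, with both tabs under the lips. I handed the job in at about 22.5 s of robot time.

**How it went:**
- **First grip failed:** a full grip on the handle was too stiff to let the carrier tilt. Lifting reached 18 N with almost no tilt, so I set it back down.
- **Freeing it:** I re-gripped only the top few millimetres of the handle so it could hinge. It tilted about 10°, I drew it back 24 mm and lifted it clear.
- **Stacking it:** I set it on the lower tray about 18 mm back, resting on the guides with the tab end down. Then I slid the tabs under the lips, lowered the other end between the guides and let go.

**Last checks:**
- **Position:** the carrier sits about 1 mm off centre lengthwise and 1.3 mm sideways, within its play. By calculation the tab tips reach about 9 mm under the lips.
- **Flatness:** the rim at the guide end measures 89 mm high against 90 mm expected, and the handle top 164 mm against 165 mm.
- **Lower tray:** its lips are within about 1 mm of where they were before contact.
- **Bystanders:** the bottles and jar look unmoved in the final top and side views; the beaker looks unmoved in the side view.

**What disagreed:**
- **Tab-end height:** direct triangulation gave 82 mm for the tab-end rim, with poor residuals. That is below what the ledge allows, so I put it down to blurred white-on-white corners. The wrist-camera widths and the predicted side-view corners fit a flat seating. One corner was about 2.5 pixels off; the other three were within 1.
- **One harder press:** during placing I pressed down with 18.6 N, with 9.4 N sideways, before backing off. The tray did not visibly shift.

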